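Drift a microscope stage plate into line and fit its screws

ROBOT

A 6-joint arm with a two-finger parallel gripper is mounted at the origin on the work surface. World frame = base frame: x ahead of the robot, y to its left, z up, the work surface at z = 0. Lengths are in m, angles in rad, forces in N, time in s.
With the tool pointing down it reaches from about 0.35 to 0.925 m from the base axis. Payload 6.4 kg.
Tool frame: the origin (TCP) lies at the very end of the fingers, on their centre line; the grasp point (between the pads) lies 19 mm behind it; x points along the fingers, y is the direction in which the jaws open and shut, and the axes are right-handed (so a half turn about x gives the same grasp; the last joint's range is limited). The gripper opens to 85 mm and grips with 20 to 120 N. Pads are 22 mm wide; open, the fingers measure 114 mm over their backs; the gripper's body (76 mm by 85 mm) begins 54 mm behind the grasp point. The pads swing forward as they close: fully open they stand 13 mm farther back than shut.
Start: joints at [0.941, 0.245, 1.558, -0, 1.339, -0.174], TCP at [0.286, 0.584, 0.231] pointing down, gripper open.
Joint ranges: [-3.13, 3.13], [-1.02, 2.26], [0.13, 2.54], [-0.95, 4.09], [0.21, 2.88], [-2.74, 2.74]. Speed limits (rad/s): [2.57, 2.57, 3.14, 3.14, 3.14, 3.14].

INTERFACE

Orientations are given as a unit quaternion [x, y, z, w].
In Python, from rig import telemetry, snapshot, r, nets gives the robot as it stands. The module is installed in compiled form; this text tells all that it offers.
- The arm moves only by the tool apply_moves, never from a script. Its argument "motion" is a list of rows, each a list of 7 numbers: the opening in per cent of the stroke, from 0 (shut) to 100 (fully open), then the shift along the world's x, y, z in m, then the turn, a rotation vector about the world's x, y, z in degrees. In form: [[fingers, dx, dy, dz, rx, ry, rz], ...]. A call has exactly 5 rows; each row shifts and turns the commanded pose from where the row before left it; what a row does not reach is not made up. A row lasts 1/12 s, in which the tool goes at most 41.7 mm and 7.16 degrees, less where a joint would pass 70% of its speed; a pose out of reach is approached as far as the arm can. A call is refused whole if a number of a shift passes 0.0417 or a number of a turn 7.16, either way. A call with a gripper value outside its range is refused whole. The fingers move at their own pace and stop on an object; the grip force is fixed at half the most. Time passes only in rows, so rows that do not move let the fingers close, or fill a call up. It gives the time, the measured TCP pose, the force and the opening at its end, in the units of the state.
- telemetry.read_state(): the state, without advancing time (a new reading comes with each control period).
- snapshot(name): name is "scene" or "top" or "wrist"; returns a dict with "frame" (384x512x3 uint8, red, green, blue), "depth" (384x512 float32, m along the optical axis (not along the pixel's ray), 0 where there is no reading), "vertical_fov" (degrees; the focal length in pixels is half the picture's height over the tangent of half this angle, whatever the lens; pixels are square), "cx", "cy" (the principal point, pixels), "world_to_cam" (4x4, takes a point from world to camera coordinates); the wrist camera has in their place "hand_eye" (4x4, takes a point from camera to tool coordinates, whose origin is the TCP and whose axes are the tool frame's). Camera axes: x right, y down, z forward; pixel columns grow to the right and rows downward; lengths in m; the calibration is good to about 2 mm. A picture is of the moment at which its call begins: read the wrist's pose just before it.
- r.sign_off(): hands the job in, once; it reports no verdict.
Trained networks look in a picture, given as the dict that the camera call returned (one of the last four; its "shot" number tells which), for a name from the list of things; names that differ only in an ending like _2 or _b are one class to them, and where a whole thing is asked for, a point or a joint stands for the part that bears it (a point fixed in the world has none). Each returns a list of dicts, best first, with "score" (0 to 1); they miss things now and then, are a little off and sometimes report something else, mostly with a low value. They report only what shows in the picture. A call takes as long as a camera call.
- nets.spot_in(picture, thing): "position" ([x, y, z] in m, in world coordinates, good to about 4 mm: the middle of the surface that is visible of it).
The state is a dict: "time_s": time; "joints": joint angles; "dq": joint speeds; "effort": joint torques, N m; "position": TCP position; "ee_rot": TCP orientation; "force": force on the tool from outside, world axes, zero at the start; "torque": the same for the moment, N m; "finger_gap": opening from 0.0 (shut) to 1.0 (fully open).
Only numpy, scipy, OpenCV 4.12 (cv2) and the standard library are available. Lean on these libraries where they do the work, as an engineer would, in place of code of your own. Each camera call takes 0.05 s, during which the arm holds its last target.

TASK

The black stage plate hangs on one fitted screw and has swung out of line with the white carrier under it. Press the red-handled tapered drift down through the plate and carrier at the corner diagonally opposite the fitted screw until its collar is fully home on the plate, so that the holes line up, then fit the two knurled brass screws in the other two holes with their heads down on the plate. Leave the drift in, push gently without ever forcing anything, and leave the other things on the bench alone.

Things in the scene. Friction and masses are not known exactly. Their poses are not given: they have to be found in the camera images.
- stage (a joint): swing of the black stage plate (164 x 134 x 8 mm) about its fitted corner screw, rad, positive anticlockwise from above; 0 = holes in line with the carrier's; starts 0.026 to 0.034. Top face 71 to 79 mm above the bench; three open 12 mm corner holes. Friction of the nipped-up screw holds it: some 18 N sideways at the drift hole, or 12 to 25 N of steady downward push on the drift, moves it
- drift_bore (a point): centre of the carrier's bore for the drift, given at the height of the plate's top face; bore 12 mm across, open from the plate's top down 36 mm through plate (8 mm) and carrier (28 mm). Its axes are the carrier's: x from hole 2 to this hole, y from hole 1 to this hole, z up. The fitted screw lies at x -124, y -96 mm from here (head 15 mm across, 6 mm high). The carrier stands fast on the bench
- bore_1 (a point): the same for the carrier's bore for one screw, at y -96 mm from drift_bore; 12 mm across, 36 mm deep from the plate's top. Given at the plate's top height
- bore_2 (a point): the same for the carrier's other screw bore, at x -124 mm from drift_bore; 12 mm across, 36 mm deep. Given at the plate's top height
- plate_hole (a point): centre of the plate's own hole for the drift, on its top face; 12 mm across; moves with the plate and lies over drift_bore when in line (4.1 to 5.3 mm off at the start)
- drift_grip (a point): middle of the red handle of the steel drift, 60 g. Handle 14 mm across and 42 mm long, upright; its axis is the drift's z, pointing up. Below this point: collar's top 21 mm, collar's underside 25 mm (collar 18 mm across, 4 mm thick), then a nose 34 mm long: 8 mm of 11.6 mm diameter, tapering over the last 26 mm to a blunt 5.6 mm tip, 59 mm below this point. Starts upright in the block, the collar on the block's top
- drift_collar (a point): on the drift's axis at the underside of its collar, 25 mm below drift_grip; home when at the plate's top face; z up along the drift
- screw_a_head (a point): middle of the knurled brass head of one screw, 50 g; head 20 mm across and 24 mm tall, its underside 12 mm below this point. Below the head a plain steel shank 11 mm across, 20 mm long, its end only lightly chamfered (10 mm). It drops straight in and need not be turned. Starts upright in the block, head on the block's top. Either screw suits either hole
- screw_b_head (a point): the same for the other, identical screw
- screw_a_seat (a point): on the axis of screw a at the underside of its head; z up along the screw
- screw_b_seat (a point): the same for screw b
- block: blue fastener block, 174 x 54 mm and 40 mm high, fast on the bench; origin at the centre of its underside; three holes in a row along its x, at -60, 0 and 60 mm, hold the drift and the screws in any order with some play (12.5 mm holes)
- screwdriver: bystander: yellow-handled screwdriver, 170 mm, lying on the bench; origin at its underside
- objective_1: bystander: steel objective lens with a red ring, 26 mm across, 45 mm tall, standing; origin at its underside
- objective_2: bystander: the same with a blue ring; origin at its underside
- slide_box: bystander: flat green slide box, 90 x 200 x 34 mm; origin at its underside
- oil_bottle: bystander: small amber bottle, 30 mm across, 60 mm tall; origin at its underside
- dish: bystander: glass dish, 90 mm across, 16 mm tall; origin at its underside
- slide_holder: bystander: dark steel slide holder, 110 mm long, 8 mm high, lying flat; origin at its underside
- drift: the whole drift (80 mm long); origin at its tip, z up along it
- screw_a: the whole of screw a (44 mm long); origin at the shank's end, z up along it
- screw_b: the whole of screw b; the same
- carrier: white microscope stage carrier, 152 x 122 mm, on its grey service stand with levelling feet, with the stage plate it carries; origin at the centre of the stand's foot, 0 to 8 mm above the bench; drift_bore lies at x 62, y 48, z 71 mm, bore_1 at x 62, y -48, bore_2 at x -62, y 48, the fitted screw at x -62, y -48

How it is judged:
By the outcome, as a careful person would: the job done as asked, in the order asked, and still so for the second after the job is handed in, with the robot touching nothing.
It also fails if it takes over 72 s, if anything falls off the work surface, if the arm or the gripper's body presses on something with over 40 N, if the wrist force passes 120 N, or if a joint passes its speed limit or range.

## Working session

There is one attempt and no reset: what is moved stays moved. The work goes in short steps, Python scripts to look and compute and a tool call to move; the robot and the scene stay as the last step left them, time stands still between calls to the robot, and variables do not carry over. Pictures are saved under pics/ and viewed, and the job is handed in when it is done.

Besides the shell and the picture viewer there is one more tool, called after "Request:" as name(argument=value, ...), one argument or row to a line, values as JSON. apply_moves: Moves the arm, as the interface text tells. Its arguments: {"type":"object","properties":{"motion":{"type":"array"}},"required":["motion"]}

```bash
mkdir -p pics; ls; cat > h.py <<'E'
import numpy as np, cv2
from rig import telemetry, snapshot, r, nets
from scipy.spatial.transform import Rotation as R
def K(p):
    h=p["frame"].shape[0]; f=h/2/np.tan(np.radians(p["vertical_fov"])/2)
    return f,p["cx"],p["cy"]
def c2w(p,st=None):
    if "world_to_cam" in p: return np.linalg.inv(np.array(p["world_to_cam"]))
    T=np.eye(4);T[:3,:3]=R.from_quat(st["ee_rot"]).as_matrix();T[:3,3]=st["position"]
    return T@np.array(p["hand_eye"])
def cloud(p,st=None):
    f,cx,cy=K(p);d=p["depth"];v,u=np.indices(d.shape)
    P=np.stack([(u-cx)/f*d,(v-cy)/f*d,d],-1);T=c2w(p,st)
    W=P@T[:3,:3].T+T[:3,3];W[d==0]=np.nan
    return W
def onplane(p,u,v,z,st=None):
    f,cx,cy=K(p);T=c2w(p,st);ray=T[:3,:3]@np.array([(u-cx)/f,(v-cy)/f,1.]);o=T[:3,3]
    return o+ray*(z-o[2])/ray[2]
def proj(p,X,st=None):
    f,cx,cy=K(p);c=np.linalg.inv(c2w(p,st))@np.append(X,1);return c[0]/c[2]*f+cx,c[1]/c[2]*f+cy
def save(p,n,s=1.5):
    cv2.imwrite(f"pics/{n}.png",cv2.resize(p["frame"][:,:,::-1],None,fx=s,fy=s,interpolation=cv2.INTER_CUBIC))
E
python3 - <<'E'
from h import *
st=telemetry.read_state();print(st)
for n in ["top","scene","wrist"]:
    p=snapshot(n);save(p,n+"0");np.savez(f"{n}0.npz",frame=p["frame"],depth=p["depth"])
    if n=="top":
        print(p["world_to_cam"],K(p))
        for t in ["drift_grip","screw_a_head","plate_hole","block","carrier","stage","objective_1","screwdriver","slide_box","oil_bottle","dish","slide_holder"]:
            print(t,[(np.round(q["position"],3).tolist(),round(q["score"],2)) for q in nets.spot_in(p,t)][:3])
    if n=="wrist": print(p["hand_eye"])
E
```

```text
pics
{'time_s': 0.0, 'joints': array([ 9.40915706e-01,  2.45814503e-01,  1.55902835e+00, -9.65764552e-06,
        1.33870522e+00, -1.74106600e-01]), 'dq': array([ 0.00013815, -0.00048028, -0.00118605, -0.00104156, -0.00049783,
        0.00127323]), 'effort': array([ 1.93998071e-04, -4.29503667e+01, -3.26131260e+01, -1.03848445e-04,
        5.36235792e-03, -1.71853124e-06]), 'position': array([0.28576489, 0.5831841 , 0.23017234]), 'ee_rot': array([ 0.15911095,  0.68909248, -0.16038602,  0.68855761]), 'force': array([-0.486523  ,  0.82274278, -0.29241226]), 'torque': array([-0.01017797, -0.01285997, -0.00221646]), 'finger_gap': 1.0012433086235555}
[[-9.26929042e-02 -9.95694539e-01  6.40332341e-04  5.45817849e-02]
 [-9.72476451e-01  9.03933386e-02 -2.14752407e-01  6.00526689e-01]
 [ 2.13769917e-01 -2.05287324e-02 -9.76668313e-01  1.02076498e+00]
 [ 0.00000000e+00  0.00000000e+00  0.00000000e+00  1.00000000e+00]] (np.float64(391.8645146094953), 260.32528620652636, 194.2620450404827)
drift_grip []
screw_a_head [([0.565, -0.179, 0.064], 0.5)]
plate_hole [([0.543, 0.159, 0.074], 0.62), ([0.
[... 215 characters left out ...]
.161, 0.078], 0.51)]
objective_1 [([0.761, 0.066, 0.031], 0.42), ([0.758, -0.043, 0.032], 0.38)]
screwdriver [([0.554, 0.16, 0.078], 0.66), ([0.512, 0.004, 0.018], 0.61)]
slide_box [([0.618, 0.417, 0.033], 0.85), ([0.614, -0.17, 0.077], 0.36)]
oil_bottle [([0.759, 0.224, 0.04], 0.5)]
dish [([0.566, -0.455, 0.01], 0.77)]
slide_holder [([0.765, -0.242, 0.012], 0.87), ([0.619, -0.172, 0.076], 0.22), ([0.565, -0.453, 0.009], 0.16)]
[[ 3.58694217e-05 -3.21298819e-01  9.46977860e-01 -1.42263292e-01]
 [ 9.99999672e-01 -7.54523018e-04 -2.93878851e-04  1.80594926e-04]
 [ 8.08939521e-04  9.46977560e-01  3.21298687e-01 -8.13826375e-02]
 [ 0.00000000e+00  0.00000000e+00  0.00000000e+00  1.00000000e+00]]
```

View pics/top0.png

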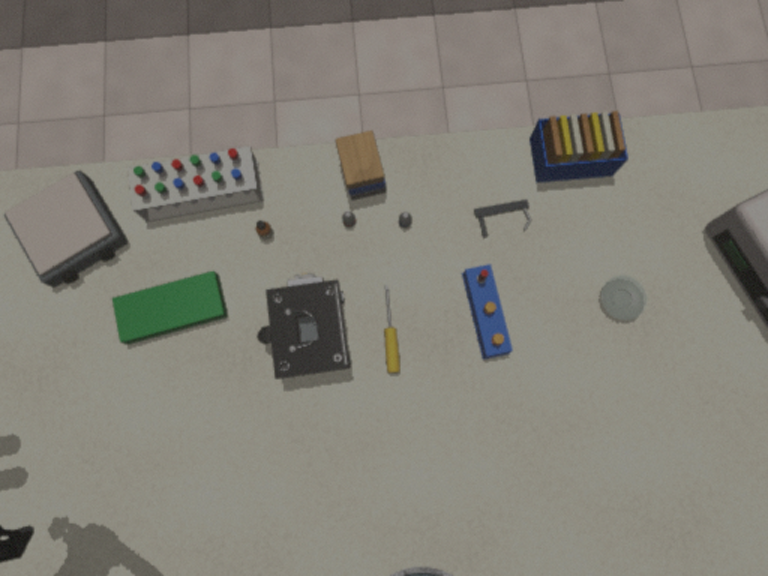

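View pics/scene0.png

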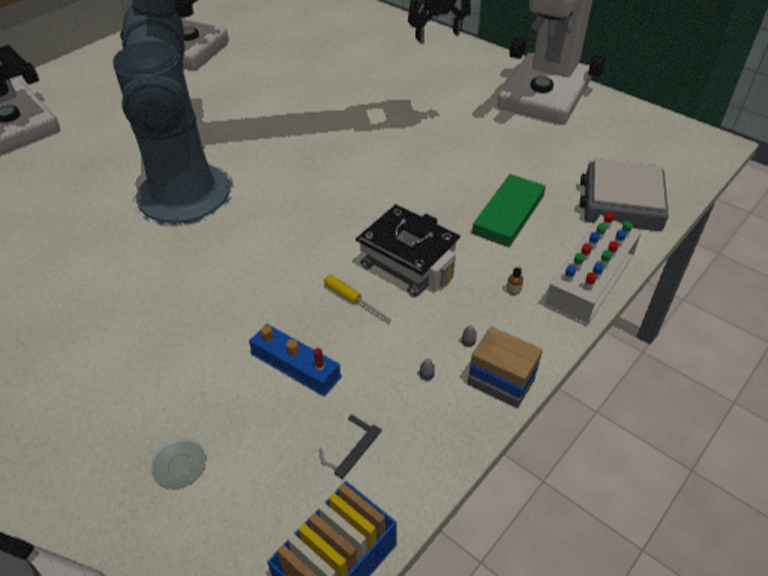

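View pics/wrist0.png

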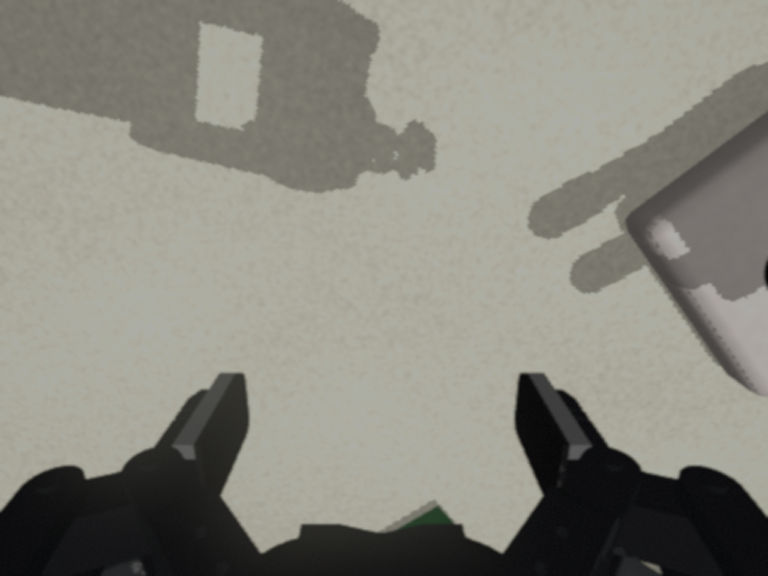

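The top view shows the stage plate around (308,328), with its corner features near (277,298), (333,292), (285,367) and (338,358). The blue block is at (487,310): drift at the far end (484,275), screws at (491,308) and (499,340). I'll zoom in on both.

```bash
python3 - <<'E'
import numpy as np,cv2
f=np.load("top0.npz")["frame"][:,:,::-1]
a=cv2.resize(f[175:260,165:245],None,fx=7,fy=7,interpolation=cv2.INTER_CUBIC)
cv2.imwrite("pics/c1.png",a)
f=np.load("scene0.npz")["frame"][:,:,::-1]
a=cv2.resize(f[125:205,230:320],None,fx=7,fy=7,interpolation=cv2.INTER_CUBIC)
cv2.imwrite("pics/c2.png",a)
E
```

```text
(no output)
```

View pics/c1.png

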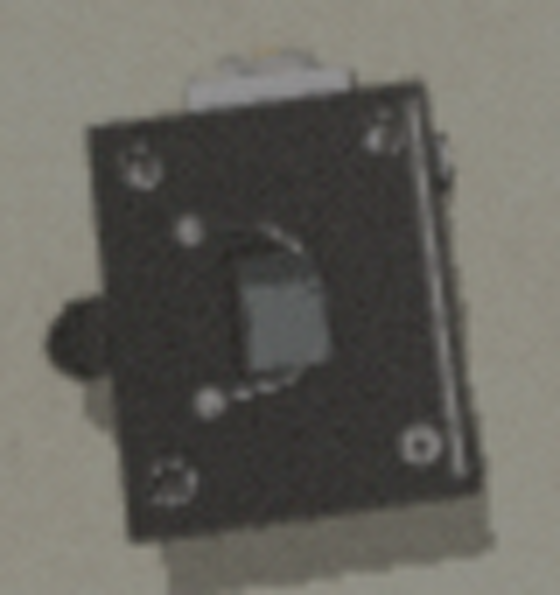

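View pics/c2.png

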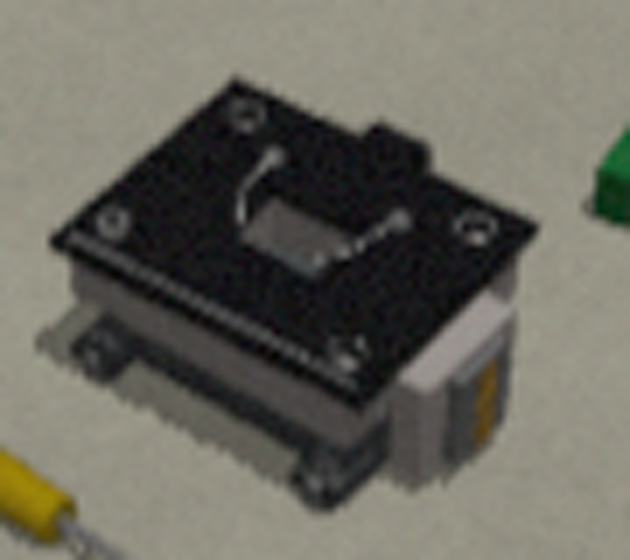

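```bash
python3 - <<'E'
from h import *
st=telemetry.read_state()
M=R.from_quat(st["ee_rot"]).as_matrix();print(M.round(3))
p=snapshot("top");w=snapshot("wrist");print("wrist K",K(w))
for n,(u,v) in dict(drift=(140,167),b1=(385,133),b2=(172,482),fit=(420,444)).items():
    print(n,onplane(p,165+u/7-.5,175+v/7-.5,.078 if n!="fit" else .084).round(4))
for n,(u,v,z) in dict(drift=(485,272,.086),s1=(491,308,.064),s2=(499,340,.064)).items():
    print(n,onplane(p,u/1.5,v/1.5,z).round(4))
W=cloud(p)
for (u,v) in [(200,205),(195,215),(325,206),(327,227),(332,227)]: print(W[v,u].round(3))
for n in ["scene"]:
    q=snapshot(n)
    for t in ["drift_grip","screw_a_head","plate_hole","block","drift"]:
        print(t,[(np.round(x["position"],3).tolist(),round(x["score"],2)) for x in nets.spot_in(q,t)][:3])
E
```

```text
[[ 0.     0.44   0.898]
 [ 0.     0.898 -0.44 ]
 [-1.     0.     0.   ]]
wrist K (np.float64(312.1175937682281), 254.06891979137907, 187.51613846900258)
drift [0.608  0.2063 0.078 ]
b1 [0.6127 0.1101 0.078 ]
b2 [0.4844 0.2004 0.078 ]
fit [0.4894 0.1049 0.084 ]
drift [ 0.6186 -0.1759  0.086 ]
s1 [ 0.555  -0.1824  0.064 ]
s2 [ 0.495  -0.1892  0.064 ]
[0.585 0.165 0.079]
[0.559 0.18  0.077]
[ 0.554 -0.176  0.061]
[ 0.499 -0.179  0.037]
[ 0.494 -0.187  0.066]
drift_grip []
screw_a_head []
plate_hole [([0.557, 0.149, 0.079], 0.77), ([0.636, 0.403, 0.035], 0.61), ([0.626, -0.179, 0.068], 0.58)]
block [([0.579, -0.194, 0.041], 0.78), ([0.568, 0.132, 0.072], 0.67)]
drift [([0.624, -0.179, 0.068], 0.49), ([0.77, -0.234, 0.011], 0.21)]
```

Request:
apply_moves(
  motion=[
    [100, 0.0173, -0.0287, 0, 0, 0, 5.2],
    [100, 0.0173, -0.0287, 0, 0, 0, 5.2],
    [100, 0.0173, -0.0287, 0, 0, 0, 5.2],
    [100, 0.0173, -0.0287, 0, 0, 0, 5.2],
    [100, 0.0173, -0.0287, 0, 0, 0, 5.2],
  ],
)

```text
time_s: 1.57
position: [0.3731, 0.4388, 0.2314]
ee_rot: [-0.001, 0.707, 0.001, 0.707]
force: [0.7, 0.1, 1.4]
finger_gap: 1.001
```

Request:
apply_moves(
  motion=[
    [100, 0.0173, -0.0287, 0, 0, 0, 0],
    [100, 0.0173, -0.0287, 0, 0, 0, 0],
    [100, 0.0173, -0.0287, 0, 0, 0, 0],
    [100, 0.0173, -0.0287, 0, 0, 0, 0],
    [100, 0.0173, -0.0287, 0, 0, 0, 0],
  ],
)

```text
time_s: 1.98
position: [0.4598, 0.2952, 0.2315]
ee_rot: [0.001, 0.707, -0.001, 0.707]
force: [-0.0, 0.6, -0.5]
finger_gap: 0.999
```

Request:
apply_moves(
  motion=[
    [100, 0.0173, -0.0287, 0, 0, 0, 0],
    [100, 0.0173, -0.0287, 0, 0, 0, 0],
    [100, 0.0173, -0.0287, 0, 0, 0, 0],
    [100, 0.0173, -0.0287, 0, 0, 0, 0],
    [100, 0.0173, -0.0287, 0, 0, 0, 0],
  ],
)

```text
time_s: 2.4
position: [0.5463, 0.1516, 0.2315]
ee_rot: [0.001, 0.707, -0.001, 0.707]
force: [0.7, 0.9, 0.0]
finger_gap: 0.996
```

Chained calls work. Now a wrist look at the plate.

```bash
python3 - <<'E'
from h import *
st=telemetry.read_state();p=snapshot("wrist");save(p,"w1")
np.savez("w1.npz",frame=p["frame"],depth=p["depth"],pos=st["position"],rot=st["ee_rot"])
W=cloud(p,st)
m=(W[...,2]>.06)&(W[...,2]<.1)
print(np.nanmedian(W[...,2][m]), m.sum())
f=p["frame"][:,:,::-1]
c=f[90:260,150:370]; cv2.imwrite("pics/w1c.png",cv2.resize(c,None,fx=3.5,fy=3.5,interpolation=cv2.INTER_CUBIC))
for (u,v) in [(256,120),(200,150),(320,150),(180,200)]: print(W[v,u].round(4))
for X in [(.608,.2063,.078),(.6127,.1101,.078),(.4844,.2004,.078),(.4894,.1049,.084)]: print(np.round(proj(p,X,st),1))
E
```

```text
0.07733520544974726 21719
[nan nan nan]
[0.5271 0.0991 0.0776]
[0.5273 0.2145 0.0779]
[ 6.085e-01  5.580e-02 -4.000e-04]
[307.1 226.1]
[215.2 230.4]
[307.6 103.9]
[202.8 110.4]
```

View pics/w1.png

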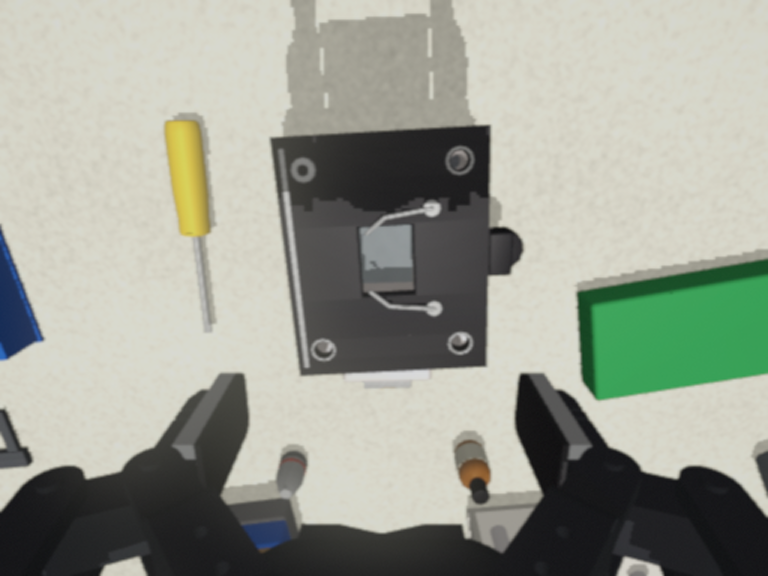

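View pics/w1c.png

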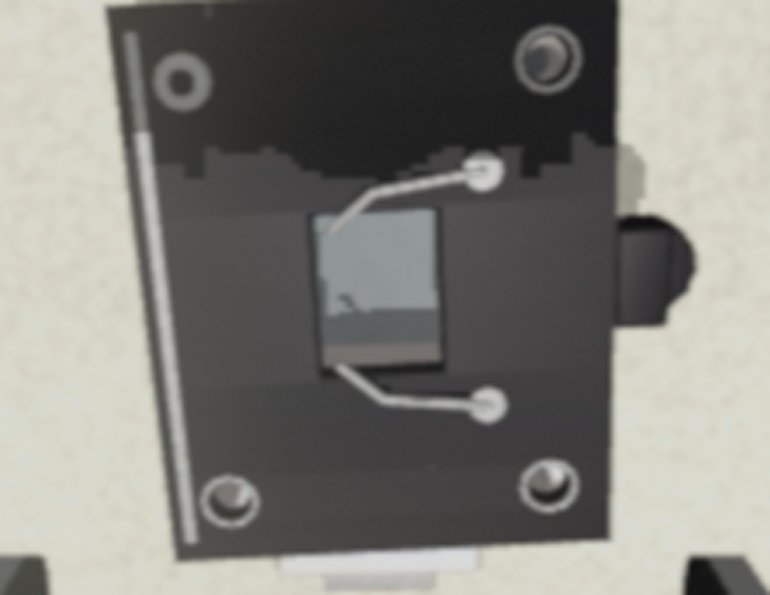

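The plate is clear. The fitted screw is at w1 (303,169), the drift hole at (460,343), hole 1 at (323,349) and hole 2 at (459,160). Next I'll refine the ring centres and fit the rectangle.

```bash
cat >> h.py <<'E'
def ring(p,u,v,w=14,s=8,rr=(4,14)):
    g=cv2.cvtColor(p["frame"],cv2.COLOR_RGB2GRAY);u0,v0=int(u)-w,int(v)-w
    c=cv2.resize(g[v0:v0+2*w,u0:u0+2*w],None,fx=s,fy=s,interpolation=cv2.INTER_CUBIC)
    t,b=cv2.threshold(cv2.GaussianBlur(c,(0,0),3),0,255,cv2.THRESH_OTSU)
    cs,_=cv2.findContours(b,cv2.RETR_EXTERNAL,cv2.CHAIN_APPROX_NONE)
    k=min((x for x in cs if len(x)>40),key=lambda x:np.hypot(*(np.array(cv2.minEnclosingCircle(x)[0])-w*s)))
    e=cv2.fitEllipse(cv2.convexHull(k));
    return u0+(e[0][0]+.5)/s-.5,v0+(e[0][1]+.5)/s-.5,e[1][0]/s,e[1][1]/s,b
def rectfit(P):  # fit,b1,b2,drift plate hole pts -> yaw, origin (fit)
    M=np.array([[0,0],[.124,0],[0,.096],[.124,.096]]);P=np.array(P)[:,:2]
    a=M-M.mean(0);b=P-P.mean(0);y=np.arctan2((a[:,0]*b[:,1]-a[:,1]*b[:,0]).sum(),(a*b).sum())
    Rm=np.array([[np.cos(y),-np.sin(y)],[np.sin(y),np.cos(y)]]);o=P.mean(0)-Rm@M.mean(0)
    return y,o,P-(M@Rm.T+o)
def rot(y): return np.array([[np.cos(y),-np.sin(y)],[np.sin(y),np.cos(y)]])
E
python3 - <<'E'
from h import *
d=np.load("w1.npz");st=dict(position=d["pos"],ee_rot=d["rot"])
q=snapshot("wrist");p=dict(q);p["frame"]=d["frame"]
P=[];ims=[]
for (u,v,z) in [(183,81,.0835),(230,500,.0775),(548,58,.0775),(548,486,.0775)]:
    a=ring(p,150+u/3.5,90+v/3.5);ims.append(a[4]);print(np.round(a[:4],2))
    P.append(onplane(p,a[0],a[1],z,st))
print(np.round(P,4))
y,o,res=rectfit(P);print("yaw",y,"o",o,"res mm",(res*1e3).round(2))
for s in (.026,.03,.034): print(s,(o+rot(y-s)@[.124,.096]).round(4))
print("plate hole",(o+rot(y)@[.124,.096]).round(4))
s=.03
for n,k in dict(b1=(.124,0),b2=(0,.096)).items(): print(n,(o+rot(y-s)@k).round(4))
cv2.imwrite("pics/rings.png",np.hstack(ims))
W=cloud(p,st)
# depth plate plane
W=cloud(dict(p,depth=d["depth"]),st);m=(W[...,2]>.07)&(W[...,2]<.085);A=W[m];print(A[:,2].mean(),np.median(A[:,2]))
# hole closeups
f=p["frame"][:,:,::-1];t=[]
for (u,v) in [(230,500),(548,58),(548,486)]:
    x,yy=int(150+u/3.5),int(90+v/3.5);t.append(cv2.resize(f[yy-14:yy+14,x-14:x+14],None,fx=9,fy=9,interpolation=cv2.INTER_CUBIC))
cv2.imwrite("pics/holes.png",np.hstack(t))
E
```

```text
[201.47 112.85  16.55  17.14]
[215.11 232.87  15.31  17.33]
[306.14 106.44  19.38  20.47]
[306.45 228.34  15.69  17.63]
[[0.4916 0.1035 0.0835]
 [0.6158 0.1098 0.0775]
 [0.4867 0.1992 0.0775]
 [0.6108 0.2058 0.0775]]
yaw 0.05196427399690087 o [0.4917957 0.1034405] res mm [[-0.18  0.05]
 [ 0.17 -0.07]
 [-0.13 -0.08]
 [ 0.14  0.1 ]]
0.026 [0.6133 0.2026]
0.03 [0.6137 0.2021]
0.034 [0.6141 0.2017]
plate hole [0.6106 0.2058]
b1 [0.6158 0.1062]
b2 [0.4897 0.1994]
0.07744630667140362 0.07737852799081271
```

View pics/holes.png

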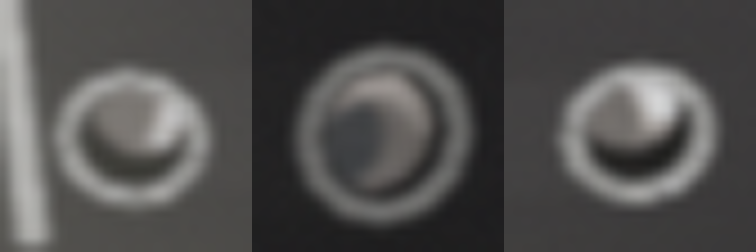

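View pics/rings.png

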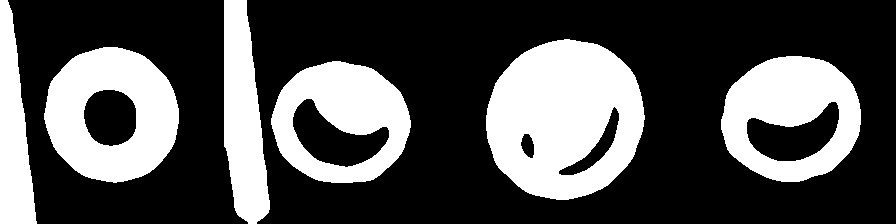

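Request:
apply_moves(
  motion=[
    [100, 0.001, -0.0334, 0, 0, 0, 0],
    [100, 0.001, -0.0334, 0, 0, 0, 0],
    [100, 0.001, -0.0334, 0, 0, 0, 0],
    [100, 0.001, -0.0334, 0, 0, 0, 0],
    [100, 0.001, -0.0334, 0, 0, 0, 0],
  ],
)

```text
time_s: 2.92
position: [0.5503, -0.0145, 0.2314]
ee_rot: [0.0, 0.707, -0.0, 0.707]
force: [0.3, 0.1, 0.4]
finger_gap: 0.999
```

Request:
apply_moves(
  motion=[
    [100, 0.001, -0.0334, 0, 0, 0, 0],
    [100, 0.001, -0.0334, 0, 0, 0, 0],
    [100, 0.001, -0.0334, 0, 0, 0, 0],
    [100, 0.001, -0.0334, 0, 0, 0, 0],
    [100, 0.001, -0.0334, 0, 0, 0, 0],
  ],
)

```text
time_s: 3.33
position: [0.5555, -0.1816, 0.2314]
ee_rot: [0.001, 0.707, -0.0, 0.707]
force: [0.4, -1.2, -0.5]
finger_gap: 1.0
```

Request:
apply_moves(
  motion=[
    [60, 0, 0, 0, 0, 0, 0],
    [60, 0, 0, 0, 0, 0, 0],
    [60, 0, 0, 0, 0, 0, 0],
    [60, 0, 0, 0, 0, 0, 0],
    [60, 0, 0, 0, 0, 0, 0],
  ],
)

```text
time_s: 3.75
position: [0.5557, -0.1793, 0.2313]
ee_rot: [0.0, 0.707, 0.0, 0.707]
force: [-0.1, 0.0, -1.0]
finger_gap: 0.601
```

```bash
sleep 1; python3 - <<'E'
from h import *
st=telemetry.read_state();print(st["position"],st["finger_gap"]);p=snapshot("wrist");save(p,"w2")
np.savez("w2.npz",frame=p["frame"],depth=p["depth"],pos=st["position"],rot=st["ee_rot"])
for X in [(.6186,-.1759,.086),(.555,-.1824,.064),(.495,-.1892,.064)]: print(np.round(proj(p,X,st),1))
E
```

```text
[ 0.55571999 -0.17932926  0.23130666] 0.600670253778365
[258.  230.9]
[251.5 165. ]
[244.2 104.4]
```

View pics/w2.png

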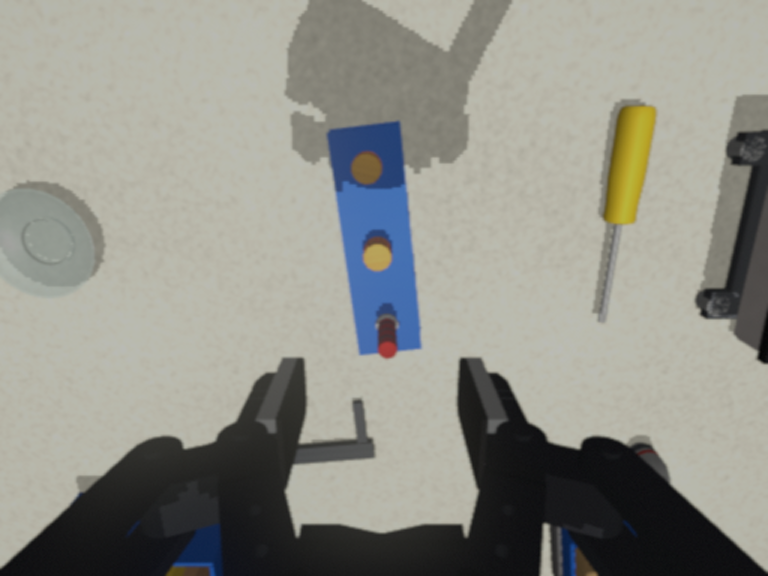

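The drift's red top is at (388,350), and the screw heads are at (377,258) and (367,168). Fingers are clear at 60% opening.

```bash
python3 - <<'E'
from h import *
d=np.load("w2.npz");st=dict(position=d["pos"],ee_rot=d["rot"])
q=snapshot("wrist");p=dict(q);p["frame"]=d["frame"];p["depth"]=d["depth"]
W=cloud(p,st)
f=p["frame"]
for n,(u,v),z in [("drift",(388,350),.086),("s1",(377,258),.064),("s2",(367,168),.064)]:
    u/=1.5;v/=1.5
    print(n,onplane(p,u,v,z,st).round(4))
    m=(W[...,2]>z-.004)&(W[...,2]<z+.006);vv,uu=np.nonzero(m);k=np.hypot(uu-u,vv-v)<14
    print("  depth-top",k.sum(),W[m][k].mean(0).round(4),uu[k].min(),uu[k].max(),vv[k].min(),vv[k].max())
hsv=cv2.cvtColor(f,cv2.COLOR_RGB2HSV)
blue=(hsv[...,0]>100)&(hsv[...,0]<125)&(hsv[...,1]>130)
k=blue&(abs(W[...,2]-.04)<.004);c=W[k][:,:2];c=c[np.hypot(c[:,0]-.556,c[:,1]+.182)<.11]
r_=cv2.minAreaRect((c*1000).astype(np.float32));print(r_)
a=f[95:250,215:295,::-1];cv2.imwrite("pics/w2c.png",cv2.resize(a,None,fx=5,fy=5,interpolation=cv2.INTER_CUBIC)[:,:])
E
```

```text
drift [ 0.6214 -0.1752  0.086 ]
  depth-top 137 [ 0.6204 -0.1757  0.0854] 252 264 226 238
s1 [ 0.5624 -0.1826  0.064 ]
  depth-top 290 [ 0.5613 -0.1825  0.0635] 242 261 162 180
s2 [ 0.5021 -0.1889  0.064 ]
  depth-top 342 [ 0.5021 -0.1892  0.0636] 234 254 102 122
((561.2996215820312, -182.4697723388672), (168.5516815185547, 48.118282318115234), 6.572388172149658)
```

```bash
python3 -c "
import cv2;a=cv2.imread('pics/w2c.png');print(a.shape);cv2.imwrite('pics/w2d.png',cv2.resize(a,None,fx=.77,fy=.77))"
```

```text
(775, 400, 3)
```

View pics/w2d.png

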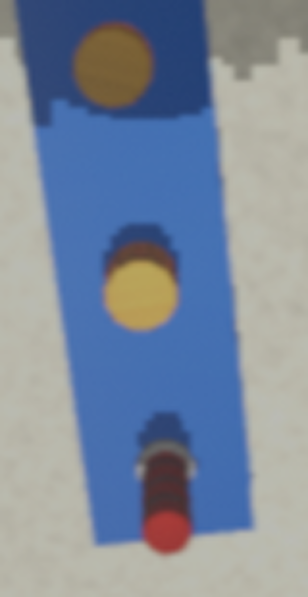

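Request:
apply_moves(
  motion=[
    [60, 0.013, 0.0008, -0.02, 0, 0, 0],
    [60, 0.013, 0.0008, -0.02, 0, 0, 0],
    [60, 0.013, 0.0008, -0.02, 0, 0, 0],
    [60, 0.013, 0.0008, -0.02, 0, 0, 0],
    [60, 0.013, 0.0006, -0.02, 0, 0, 0],
  ],
)

```text
time_s: 4.27
position: [0.6213, -0.1763, 0.1305]
ee_rot: [0.0, 0.707, -0.0, 0.707]
force: [-0.2, 0.8, -0.1]
finger_gap: 0.598
```

Request:
apply_moves(
  motion=[
    [60, 0, 0, -0.02, 0, 0, 0],
    [60, 0, 0, -0.02, 0, 0, 0],
    [60, 0, 0, -0.02, 0, 0, 0],
    [60, 0, 0, -0.016, 0, 0, 0],
    [60, 0, 0, -0.007, 0, 0, 0],
  ],
)

```text
time_s: 4.68
position: [0.6191, -0.1756, 0.0454]
ee_rot: [0.001, 0.709, 0.0, 0.706]
force: [-0.2, 0.2, -0.2]
finger_gap: 0.6
```

Request:
apply_moves(
  motion=[
    [60, 0, 0, 0, 0, 0, 0],
    [40, 0, 0, 0, 0, 0, 0],
    [40, 0, 0, 0, 0, 0, 0],
    [40, 0, 0, 0, 0, 0, 0],
    [40, 0, 0, 0, 0, 0, 0],
  ],
)

```text
time_s: 5.1
position: [0.6214, -0.1774, 0.0497]
ee_rot: [0.0, 0.706, -0.001, 0.708]
force: [-0.5, 0.3, -0.4]
finger_gap: 0.401
```

```bash
sleep 1; python3 - <<'E'
from h import *
st=telemetry.read_state();print(st["position"],st["finger_gap"],st["force"]);p=snapshot("wrist");save(p,"w3")
E
```

```text
[ 0.62139221 -0.17738993  0.0496728 ] 0.40135007981987597 [-0.52983538  0.32436129 -0.41789387]
```

View pics/w3.png

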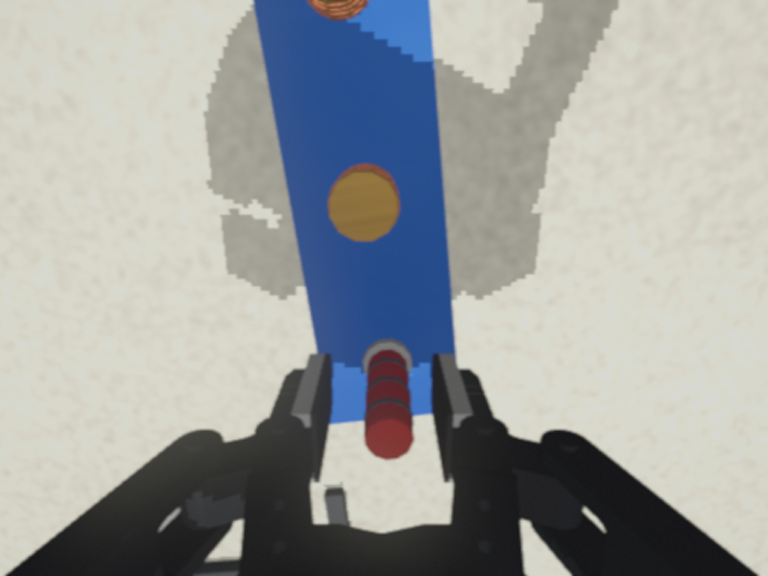

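The drift stands between the pads, a few pixels to +y of centre: collar at (388,352), pad midpoint at x≈381. I'll measure the pose noise and the offset in the tool frame.

```bash
python3 - <<'E'
from h import *
Ps=[];Qs=[]
for i in range(5):
    s=telemetry.read_state();Ps.append(s["position"]);Qs.append(R.from_quat(s["ee_rot"]).as_rotvec())
    p=snapshot("wrist")
print((np.array(Ps)*1e3).round(2));print(np.degrees(np.ptp(Qs,axis=0)))
f,cx,cy=K(p);d=p["depth"];v,u=np.indices(d.shape)
T=np.array(p["hand_eye"]);X=np.stack([(u-cx)/f*d,(v-cy)/f*d,d],-1)@T[:3,:3].T+T[:3,3]
hsv=cv2.cvtColor(p["frame"],cv2.COLOR_RGB2HSV)
red=((hsv[...,0]<8)|(hsv[...,0]>170))&(hsv[...,1]>120)&(abs(X[...,1])<.03)&(d>0)&(v>220)
A=X[red];print("n",red.sum(),"x",A[:,0].min(),A[:,0].max())
for lo in np.arange(-.045,-.0,.005):
    k=(A[:,0]>=lo)&(A[:,0]<lo+.005)
    if k.sum()>5: print(round(lo,3),k.sum(),"y",A[k,1].min().round(4),A[k,1].max().round(4),"z",A[k,2].min().round(4),A[k,2].max().round(4))
top=A[A[:,0]<A[:,0].min()+.002];print("top",top.mean(0),np.ptp(top,axis=0))
blk=(abs(X[...,1])<.012)&(abs(X[...,0])<.012)&(d>0)&(hsv[...,0]>100)&(hsv[...,0]<125); print("blocktop x",np.median(X[...,0][blk]))
E
```

```text
[[ 621.24 -177.33   49.41]
 [ 621.05 -177.25   49.15]
 [ 620.91 -177.2    48.91]
 [ 620.8  -177.15   48.7 ]
 [ 620.71 -177.11   48.56]]
[0.02970231 0.07398896 0.02646756]
n 1468 x -0.03868688123250945 0.0027469063061168753
-0.04 700 y -0.0046 0.0072 z -0.007 0.0066
-0.035 191 y -0.0042 0.0071 z -0.0067 -0.0026
-0.03 50 y -0.0044 0.0068 z -0.0069 -0.0033
-0.025 161 y -0.0046 0.0071 z -0.0067 -0.002
-0.02 67 y -0.0046 0.0072 z -0.0064 -0.0023
-0.015 109 y -0.0044 0.0071 z -0.0066 -0.0028
-0.01 103 y -0.0045 0.0072 z -0.0063 -0.0022
-0.005 49 y -0.0041 0.0066 z -0.0063 -0.0034
top [-3.72902773e-02  1.20666236e-03 -8.51522602e-05] [0.00199282 0.01167565 0.01247308]
blocktop x 0.008843965419792627
```

Request:
apply_moves(
  motion=[
    [40, 0, 0.0012, 0, 0, 0, 0],
    [40, 0, 0, 0, 0, 0, 0],
    [40, 0, 0, 0, 0, 0, 0],
    [10, 0, 0, 0, 0, 0, 0],
    [0, 0, 0, 0, 0, 0, 0],
  ],
)

```text
time_s: 5.82
position: [0.6207, -0.1759, 0.0484]
ee_rot: [0.001, 0.707, -0.001, 0.707]
force: [-0.8, 0.8, 1.6]
finger_gap: 0.144
```

Request:
apply_moves(
  motion=[
    [0, 0, 0, 0, 0, 0, 0],
    [0, 0, 0, 0, 0, 0, 0],
    [0, 0, 0, 0, 0, 0, 0],
    [0, 0, 0, 0, 0, 0, 0],
    [0, 0, 0, 0, 0, 0, 0],
  ],
)

```text
time_s: 6.23
position: [0.6207, -0.1759, 0.0484]
ee_rot: [0.001, 0.707, -0.001, 0.707]
force: [0.2, -0.4, 1.3]
finger_gap: 0.149
```

```bash
sleep 1; python3 - <<'E'
from h import *
st=telemetry.read_state();print(st["position"],st["finger_gap"],st["force"],st["torque"])
E
```

```text
[ 0.62071849 -0.17588191  0.04840061] 0.1493515742323807 [ 0.18118602 -0.42230936  1.28438457] [-0.04269147 -0.03352528 -0.01571773]
```

Request:
apply_moves(
  motion=[
    [0, 0, 0, 0.015, 0, 0, 0],
    [0, 0, 0, 0.025, 0, 0, 0],
    [0, 0, 0, 0.027, 0, 0, 0],
    [0, 0, 0, 0.027, 0, 0, 0],
    [0, 0, 0, 0.02, 0, 0, 0],
  ],
)

```text
time_s: 6.65
position: [0.6211, -0.1761, 0.1653]
ee_rot: [0.0, 0.706, -0.001, 0.708]
force: [-0.2, 0.1, 0.8]
finger_gap: 0.144
```

Request:
apply_moves(
  motion=[
    [0, -0.0008, 0.03, 0, 0, 0, 0],
    [0, -0.0008, 0.04, 0, 0, 0, 0],
    [0, -0.0008, 0.04, 0, 0, 0, 0],
    [0, -0.0008, 0.04, 0, 0, 0, 0],
    [0, -0.0008, 0.04, 0, 0, 0, 0],
  ],
)

```text
time_s: 7.07
position: [0.616, 0.0158, 0.1628]
ee_rot: [0.001, 0.707, -0.001, 0.707]
force: [1.2, 0.1, -0.2]
finger_gap: 0.144
```

Request:
apply_moves(
  motion=[
    [0, -0.0008, 0.04, 0, 0, 0, 0],
    [0, -0.0008, 0.04, 0, 0, 0, 0],
    [0, -0.001, 0.04, 0, 0, 0, 0],
    [0, -0.001, 0.04, 0, 0, 0, 0],
    [0, -0.001, 0.0298, 0, 0, 0, 0],
  ],
)

```text
time_s: 7.48
position: [0.6112, 0.207, 0.1628]
ee_rot: [0.0, 0.707, 0.0, 0.707]
force: [0.9, 0.0, -0.3]
finger_gap: 0.147
```

Request:
apply_moves(
  motion=[
    [0, 0, 0, -0.01, 0, 0, 0],
    [0, 0, 0, -0.01, 0, 0, 0],
    [0, 0, 0, 0, 0, 0, 0],
    [0, 0, 0, 0, 0, 0, 0],
    [0, 0, 0, 0, 0, 0, 0],
  ],
)

```text
time_s: 7.9
position: [0.6122, 0.2026, 0.1422]
ee_rot: [0.001, 0.707, -0.001, 0.707]
force: [0.2, 0.1, 0.0]
finger_gap: 0.148
```

```bash
sleep 1; python3 - <<'E'
from h import *
p=snapshot("wrist");p=snapshot("wrist");p=snapshot("wrist");st=telemetry.read_state();print(st["position"],st["finger_gap"],st["force"],st["ee_rot"])
p=snapshot("wrist");save(p,"w4")
np.savez("w4.npz",frame=p["frame"],depth=p["depth"],pos=st["position"],rot=st["ee_rot"])
for X in [(.6106,.2058,.0778),(.6137,.2021,.0778)]: print(np.round(np.array(proj(p,X,st))*1.5,1))
E
```

```text
[0.61254587 0.20304418 0.14289975] 0.14554086907676103 [ 0.59813296 -0.07936214  0.33710595] [ 0.00123226  0.70680944 -0.00119126  0.70740192]
[387.9 299.4]
[380.2 305.5]
```

View pics/w4.png

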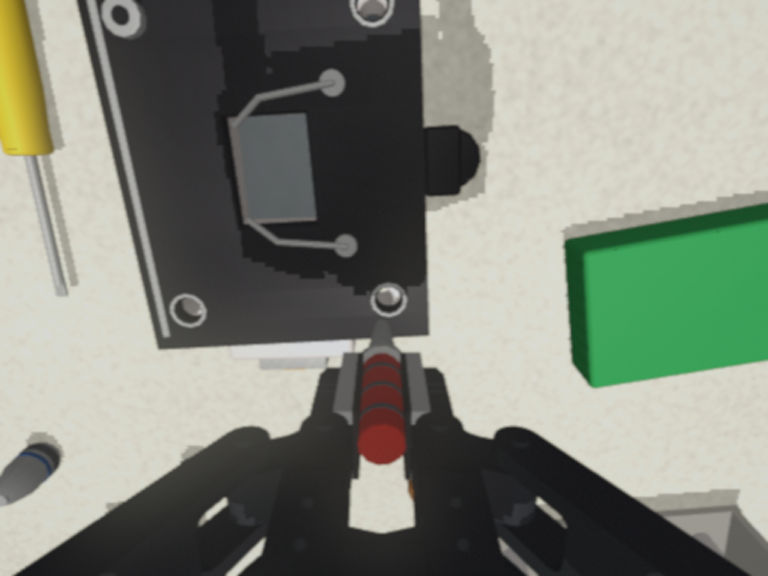

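The hole ring is at (388,299), where I predicted it. The drift tip is at (382,322), hanging between the pads. Next I'll measure the drift's axis in the tool frame and refine the hole from this view.

```bash
python3 - <<'E'
from h import *
d=np.load("w4.npz");st=dict(position=d["pos"],ee_rot=d["rot"])
q=snapshot("wrist");p=dict(q);p["frame"]=d["frame"];p["depth"]=d["depth"]
P=[]
for (u,v,z) in [(122,17,.0838),(189,310,.0778),(388,299,.0778)]:
    a=ring(p,u/1.5,max(v/1.5,14.1));P.append(onplane(p,a[0],a[1],z,st));print(np.round(a[:4],1),P[-1].round(4))
f,cx,cy=K(p);D=p["depth"];v,u=np.indices(D.shape)
T=np.array(p["hand_eye"]);X=np.stack([(u-cx)/f*D,(v-cy)/f*D,D],-1)@T[:3,:3].T+T[:3,3]
m=(abs(X[...,1])<.012)&(abs(X[...,2])<.012)&(X[...,0]<.046)&(D>0)
A=X[m]
for lo in np.arange(-.040,.046,.005):
    k=(A[:,0]>=lo)&(A[:,0]<lo+.005)
    if k.sum()>3: print(round(lo,3),k.sum(),"y",A[k,1].min().round(4),A[k,1].max().round(4),"mid",((A[k,1].min()+A[k,1].max())/2*1e3).round(2),"z",A[k,2].min().round(4),A[k,2].max().round(4))
for i in range(2): print(telemetry.read_state()["position"]);snapshot("wrist")
E
```

```text
[80.4  9.8 24.9 30.3] [0.4919 0.1039 0.0838]
[124.9 206.7  22.2  25.9] [0.6157 0.1099 0.0778]
[258.8 200.   22.7  25.4] [0.6109 0.2059 0.0778]
-0.04 1400 y -0.012 0.0119 mid -0.04 z -0.0112 0.012
-0.035 438 y -0.0119 0.0119 mid -0.01 z -0.0113 0.0118
-0.03 389 y -0.012 0.0119 mid -0.0 z -0.011 -0.0016
-0.025 332 y -0.0119 0.012 mid 0.03 z -0.0109 -0.0018
-0.02 337 y -0.012 0.012 mid 0.02 z -0.0105 -0.0017
-0.015 276 y -0.0118 0.012 mid 0.09 z -0.0105 -0.0019
-0.01 257 y -0.012 0.0119 mid -0.03 z -0.0106 -0.0018
-0.005 168 y -0.0119 0.0119 mid 0.01 z -0.0102 -0.0018
-0.0 158 y -0.0063 0.0058 mid -0.25 z -0.0082 -0.0016
0.005 103 y -0.0069 0.0064 mid -0.25 z -0.0086 -0.0021
0.015 45 y -0.0051 0.0046 mid -0.22 z -0.0049 -0.0016
0.02 44 y -0.0052 0.0042 mid -0.51 z -0.0046 0.0
0.025 33 y -0.0047 0.0037 mid -0.51 z -0.0042 0.0001
0.03 26 y -0.0042 0.0032 mid -0.51 z -0.0034 -0.0
0.035 21 y -0.0036 0.0026 mid -0.53 z -0.0026 0.0002
0.04 9 y -0.0024 0.0014 mid -0.53 z -0.0019 -0.0012
[0.61238261 0.20338183 0.14278258]
[0.61230926 0.20356353 0.14269783]
```

Request:
apply_moves(
  motion=[
    [0, 0, 0.0007, -0.006, 0, 0, 0],
    [0, 0, 0, -0.007, 0, 0, 0],
    [0, 0, 0, -0.006, 0, 0, 0],
    [0, 0, 0, -0.002, 0, 0, 0],
    [0, 0, 0, 0, 0, 0, 0],
  ],
)

```text
time_s: 8.67
position: [0.6111, 0.2046, 0.1197]
ee_rot: [0.001, 0.708, -0.001, 0.706]
force: [-0.1, -0.0, 0.0]
finger_gap: 0.149
```

Request:
apply_moves(
  motion=[
    [0, 0, 0, -0.002, 0, 0, 0],
    [0, 0, 0, -0.002, 0, 0, 0],
    [0, 0, 0, -0.002, 0, 0, 0],
    [0, 0, 0, -0.001, 0, 0, 0],
    [0, 0, 0, 0, 0, 0, 0],
  ],
)

```text
time_s: 9.08
position: [0.6119, 0.2047, 0.114]
ee_rot: [0.001, 0.707, -0.001, 0.707]
force: [-0.5, -0.1, -0.8]
finger_gap: 0.146
```

```bash
sleep 1; python3 - <<'E'
from h import *
for i in range(3): p=snapshot("wrist")
st=telemetry.read_state();print(st["position"],st["force"],st["torque"])
cv2.imwrite("pics/w5.png",cv2.resize(p["frame"][150:300,180:330,::-1],None,fx=4,fy=4,interpolation=cv2.INTER_CUBIC))
E
```

```text
[0.61199418 0.20466593 0.11434854] [-0.32575139  1.33538085 -0.21025946] [ 0.01512497  0.12639582 -0.00259409]
```

View pics/w5.png

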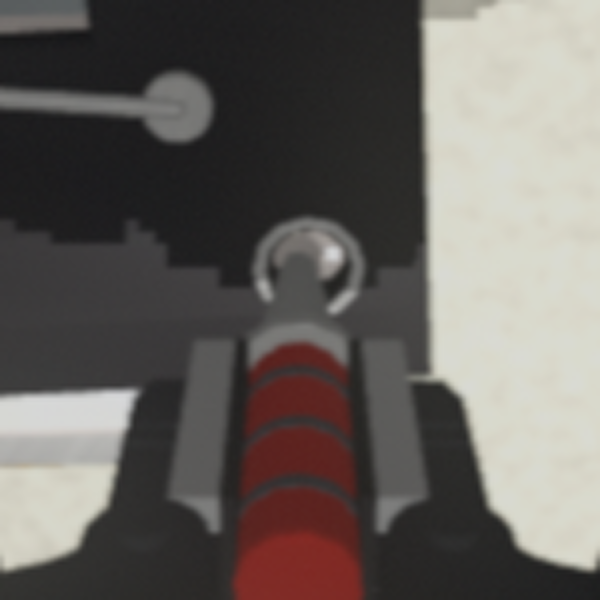

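The tip is inside the plate hole (crop 305,260) with no contact force. Next it goes into the carrier bore.

Request:
apply_moves(
  motion=[
    [0, 0.0001, -0.0001, -0.0015, 0, 0, 0],
    [0, 0.0001, -0.0001, -0.0015, 0, 0, 0],
    [0, 0.0001, -0.0001, -0.0015, 0, 0, 0],
    [0, 0, 0, -0.0015, 0, 0, 0],
    [0, 0, 0, 0, 0, 0, 0],
  ],
)

```text
time_s: 9.65
position: [0.6118, 0.2048, 0.1079]
ee_rot: [0.001, 0.708, -0.0, 0.707]
force: [-2.9, 3.1, 1.3]
finger_gap: 0.149
```

Request:
apply_moves(
  motion=[
    [0, 0, 0, 0, 0, 0, 0],
    [0, 0, 0, 0, 0, 0, 0],
    [0, 0, 0, 0, 0, 0, 0],
    [0, 0, 0, 0, 0, 0, 0],
    [0, 0, 0, 0, 0, 0, 0],
  ],
)

```text
time_s: 10.07
position: [0.6118, 0.2046, 0.1079]
ee_rot: [0.001, 0.708, -0.001, 0.707]
force: [-2.8, 4.4, 0.3]
finger_gap: 0.147
```

Request:
apply_moves(
  motion=[
    [0, 0.0001, -0.0002, -0.001, 0, 0, 0],
    [0, 0.0002, -0.0002, -0.001, 0, 0, 0],
    [0, 0.0001, -0.0001, -0.001, 0, 0, 0],
    [0, 0.0001, -0.0001, -0.0005, 0, 0, 0],
    [0, 0, 0, 0, 0, 0, 0],
  ],
)

```text
time_s: 10.48
position: [0.6121, 0.2047, 0.1055]
ee_rot: [0.001, 0.708, -0.0, 0.706]
force: [-7.6, 5.1, 6.4]
finger_gap: 0.145
```

Request:
apply_moves(
  motion=[
    [0, 0, 0, 0, 0, 0, 0],
    [0, 0, 0, 0, 0, 0, 0],
    [0, 0, 0, 0, 0, 0, 0],
    [0, 0, 0, 0, 0, 0, 0],
    [0, 0, 0, 0, 0, 0, 0],
  ],
)

```text
time_s: 10.9
position: [0.612, 0.2047, 0.1054]
ee_rot: [0.001, 0.708, -0.0, 0.706]
force: [-7.2, 4.6, 4.4]
finger_gap: 0.145
```

Request:
apply_moves(
  motion=[
    [0, 0.0001, -0.0002, -0.001, 0, 0, 0],
    [0, 0.0001, -0.0002, -0.001, 0, 0, 0],
    [0, 0.0001, -0.0001, -0.001, 0, 0, 0],
    [0, 0.0001, -0.0001, -0.001, 0, 0, 0],
    [0, 0, 0, 0, 0, 0, 0],
  ],
)

```text
time_s: 11.32
position: [0.6122, 0.2047, 0.1029]
ee_rot: [0.001, 0.708, 0.0, 0.706]
force: [-11.4, 6.0, 13.2]
finger_gap: 0.146
```

Request:
apply_moves(
  motion=[
    [0, 0, 0, 0, 0, 0, 0],
    [0, 0, 0, 0, 0, 0, 0],
    [0, 0, 0, 0, 0, 0, 0],
    [0, 0, 0, 0, 0, 0, 0],
    [0, 0, 0, 0, 0, 0, 0],
  ],
)

```text
time_s: 11.73
position: [0.6122, 0.2048, 0.1029]
ee_rot: [0.001, 0.708, 0.0, 0.706]
force: [-11.9, 6.1, 12.2]
finger_gap: 0.148
```

Request:
apply_moves(
  motion=[
    [0, 0.0001, -0.0002, -0.001, 0, 0, 0],
    [0, 0.0001, -0.0002, -0.001, 0, 0, 0],
    [0, 0.0001, -0.0002, -0.001, 0, 0, 0],
    [0, 0.0001, -0.0002, -0.001, 0, 0, 0],
    [0, 0, 0, 0, 0, 0, 0],
  ],
)

```text
time_s: 12.15
position: [0.6124, 0.2043, 0.099]
ee_rot: [0.002, 0.708, 0.0, 0.706]
force: [-13.5, 7.3, 14.1]
finger_gap: 0.149
```

Request:
apply_moves(
  motion=[
    [0, 0, 0, 0, 0, 0, 0],
    [0, 0, 0, 0, 0, 0, 0],
    [0, 0, 0, 0, 0, 0, 0],
    [0, 0, 0, 0, 0, 0, 0],
    [0, 0, 0, 0, 0, 0, 0],
  ],
)

```text
time_s: 12.57
position: [0.6124, 0.2043, 0.099]
ee_rot: [0.002, 0.708, 0.0, 0.706]
force: [-12.4, 6.8, 14.0]
finger_gap: 0.148
```

```bash
sleep 1; python3 - <<'E'
from h import *
p=snapshot("wrist")
st=telemetry.read_state();print(st["position"],st["force"],st["torque"])
p=snapshot("wrist")
cv2.imwrite("pics/w6.png",cv2.resize(p["frame"][150:300,180:330,::-1],None,fx=4,fy=4,interpolation=cv2.INTER_CUBIC))
E
```

```text
[0.61239905 0.20428864 0.09896461] [-13.26399742   7.16577062  14.25657269] [ 1.38159955  2.49334752 -0.0158568 ]
```

View pics/w6.png

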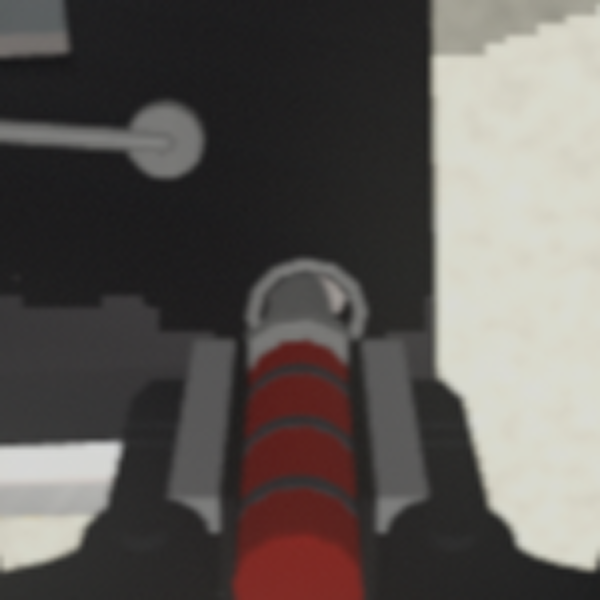

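Request:
apply_moves(
  motion=[
    [0, 0, 0, -0.001, 0, 0, 0],
    [0, 0, 0, -0.001, 0, 0, 0],
    [0, 0, 0, -0.001, 0, 0, 0],
    [0, 0, 0, -0.001, 0, 0, 0],
    [0, 0, 0, 0, 0, 0, 0],
  ],
)

```text
time_s: 13.08
position: [0.6125, 0.204, 0.0952]
ee_rot: [0.001, 0.708, 0.0, 0.706]
force: [-14.2, 7.3, 15.0]
finger_gap: 0.142
```

Request:
apply_moves(
  motion=[
    [0, 0, 0, 0, 0, 0, 0],
    [0, 0, 0, 0, 0, 0, 0],
    [0, 0, 0, 0, 0, 0, 0],
    [0, 0, 0, 0, 0, 0, 0],
    [0, 0, 0, 0, 0, 0, 0],
  ],
)

```text
time_s: 13.5
position: [0.6125, 0.204, 0.0952]
ee_rot: [0.001, 0.708, 0.0, 0.706]
force: [-12.7, 7.0, 14.5]
finger_gap: 0.148
```

Request:
apply_moves(
  motion=[
    [0, 0, 0, -0.001, 0, 0, 0],
    [0, 0, 0, -0.001, 0, 0, 0],
    [0, 0, 0, -0.001, 0, 0, 0],
    [0, 0, 0, -0.001, 0, 0, 0],
    [0, 0, 0, 0, 0, 0, 0],
  ],
)

```text
time_s: 13.92
position: [0.6125, 0.2036, 0.0908]
ee_rot: [0.001, 0.708, -0.0, 0.706]
force: [-11.9, 4.9, 12.7]
finger_gap: 0.145
```

Request:
apply_moves(
  motion=[
    [0, 0, 0, 0, 0, 0, 0],
    [0, 0, 0, 0, 0, 0, 0],
    [0, 0, 0, 0, 0, 0, 0],
    [0, 0, 0, 0, 0, 0, 0],
    [0, 0, 0, 0, 0, 0, 0],
  ],
)

```text
time_s: 14.33
position: [0.6126, 0.2036, 0.0908]
ee_rot: [0.001, 0.708, -0.0, 0.706]
force: [-12.5, 5.8, 13.7]
finger_gap: 0.15
```

Request:
apply_moves(
  motion=[
    [0, 0, 0, -0.001, 0, 0, 0],
    [0, 0, 0, -0.001, 0, 0, 0],
    [0, 0, 0, -0.001, 0, 0, 0],
    [0, 0, 0, 0, 0, 0, 0],
    [0, 0, 0, 0, 0, 0, 0],
  ],
)

```text
time_s: 14.75
position: [0.6127, 0.2034, 0.0878]
ee_rot: [0.001, 0.708, -0.0, 0.706]
force: [-12.8, 4.8, 13.8]
finger_gap: 0.145
```

Request:
apply_moves(
  motion=[
    [0, 0, 0, 0, 0, 0, 0],
    [0, 0, 0, 0, 0, 0, 0],
    [0, 0, 0, 0, 0, 0, 0],
    [0, 0, 0, 0, 0, 0, 0],
    [0, 0, 0, 0, 0, 0, 0],
  ],
)

```text
time_s: 15.17
position: [0.6127, 0.2034, 0.0879]
ee_rot: [0.001, 0.708, -0.0, 0.706]
force: [-12.5, 4.3, 13.2]
finger_gap: 0.147
```

```bash
sleep 1; python3 - <<'E'
from h import *
p=snapshot("wrist")
st=telemetry.read_state();print(st["position"],st["force"],st["torque"])
p=snapshot("wrist")
cv2.imwrite("pics/w7.png",cv2.resize(p["frame"][150:300,180:330,::-1],None,fx=4,fy=4,interpolation=cv2.INTER_CUBIC))
E
```

```text
[0.61272707 0.20336561 0.08791853] [-12.35846367   4.63283893  14.04092817] [0.83760193 2.24002151 0.06089098]
```

View pics/w7.png

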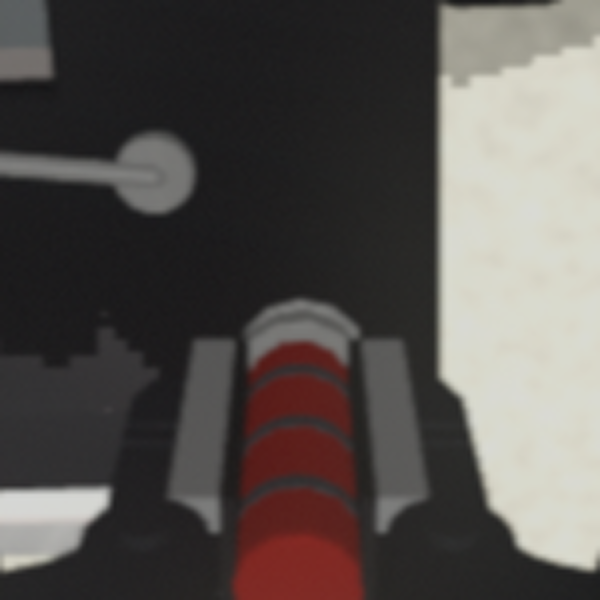

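Request:
apply_moves(
  motion=[
    [0, -0.0003, 0, -0.001, 0, 0, 0],
    [0, -0.0002, 0.0001, -0.001, 0, 0, 0],
    [0, 0, 0, 0, 0, 0, 0],
    [0, 0, 0, 0, 0, 0, 0],
    [0, 0, 0, 0, 0, 0, 0],
  ],
)

```text
time_s: 15.68
position: [0.6127, 0.2033, 0.0863]
ee_rot: [0.001, 0.708, -0.0, 0.706]
force: [-11.5, 3.5, 15.1]
finger_gap: 0.15
```

Request:
apply_moves(
  motion=[
    [0, 0, 0, -0.0005, 0, 0, 0],
    [0, 0, 0, -0.0005, 0, 0, 0],
    [0, 0, 0, 0, 0, 0, 0],
    [0, 0, 0, 0, 0, 0, 0],
    [0, 0, 0, 0, 0, 0, 0],
  ],
)

```text
time_s: 16.1
position: [0.6128, 0.2032, 0.086]
ee_rot: [0.001, 0.708, -0.0, 0.706]
force: [-13.4, 3.6, 18.2]
finger_gap: 0.143
```

Request:
apply_moves(
  motion=[
    [0, 0, 0, -0.001, 0, 0, 0],
    [0, 0, 0, -0.0005, 0, 0, 0],
    [0, 0, 0, 0, 0, 0, 0],
    [0, 0, 0, 0, 0, 0, 0],
    [0, 0, 0, 0, 0, 0, 0],
  ],
)

```text
time_s: 16.52
position: [0.6129, 0.2032, 0.0858]
ee_rot: [0.001, 0.708, -0.0, 0.706]
force: [-17.3, 2.1, 25.1]
finger_gap: 0.143
```

```bash
sleep 1; python3 - <<'E'
from h import *
p=snapshot("wrist")
st=telemetry.read_state();print(st["position"],st["force"],st["torque"])
p=snapshot("wrist")
cv2.imwrite("pics/w8.png",cv2.resize(p["frame"][150:300,180:330,::-1],None,fx=4,fy=4,interpolation=cv2.INTER_CUBIC))
E
```

```text
[0.61291859 0.20322436 0.08585563] [-16.28569349   1.60424058  25.04552596] [ 0.34598946  3.06602583 -0.02652797]
```

View pics/w8.png

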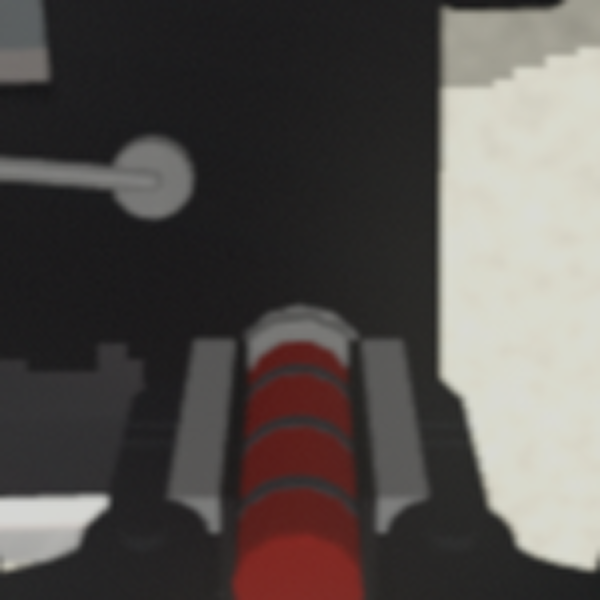

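Request:
apply_moves(
  motion=[
    [0, -0.0005, 0, 0.001, 0, 0, 0],
    [0, -0.0005, 0, 0.001, 0, 0, 0],
    [0, 0, 0, 0.0005, 0, 0, 0],
    [0, 0, 0, 0, 0, 0, 0],
    [0, 0, 0, 0, 0, 0, 0],
  ],
)

```text
time_s: 17.03
position: [0.6126, 0.2032, 0.086]
ee_rot: [0.001, 0.707, -0.0, 0.707]
force: [-7.7, 4.5, 10.4]
finger_gap: 0.144
```

Forces are relaxing. Open the jaws (to ~40%) and rise.

Request:
apply_moves(
  motion=[
    [0, -0.0004, 0.0004, 0.0005, 0, 0, 0],
    [20, 0, 0, 0, 0, 0, 0],
    [40, 0, 0, 0, 0, 0, 0],
    [45, 0, 0, 0, 0, 0, 0],
    [45, 0, 0, 0, 0, 0, 0],
  ],
)

```text
time_s: 17.45
position: [0.6121, 0.2023, 0.0842]
ee_rot: [0.001, 0.707, -0.001, 0.707]
force: [0.1, 0.1, -0.6]
finger_gap: 0.447
```

Request:
apply_moves(
  motion=[
    [45, 0, 0, 0.01, 0, 0, 0],
    [45, 0, 0, 0.03, 0, 0, 0],
    [45, 0, 0, 0.04, 0, 0, 0],
    [45, 0, 0, 0.04, 0, 0, 0],
    [45, 0, 0, 0.03, 0, 0, 0],
  ],
)

```text
time_s: 17.87
position: [0.6127, 0.2028, 0.2389]
ee_rot: [0.001, 0.706, -0.001, 0.709]
force: [1.1, 0.5, 0.9]
finger_gap: 0.451
```

Request:
apply_moves(
  motion=[
    [100, -0.04, -0.025, 0, 0, 0, 0],
    [100, -0.025, -0.025, 0, 0, 0, 0],
    [100, 0, 0, 0, 0, 0, 0],
    [100, 0, 0, 0, 0, 0, 0],
    [100, 0, 0, 0, 0, 0, 0],
  ],
)

```text
time_s: 18.28
position: [0.5519, 0.1557, 0.2352]
ee_rot: [0.001, 0.706, -0.001, 0.708]
force: [0.3, 0.3, 0.1]
finger_gap: 1.005
```

```bash
sleep 1; python3 - <<'E'
from h import *
for i in range(4): p=snapshot("wrist")
st=telemetry.read_state();print(st["position"],st["force"])
p=snapshot("wrist");save(p,"w9")
np.savez("w9.npz",frame=p["frame"],depth=p["depth"],pos=st["position"],rot=st["ee_rot"])
for X in [(.6137,.2022,.0778),(.6157,.1062,.0778),(.4897,.1994,.0778),(.4918,.1034,.0838)]: print(np.round(np.array(proj(p,X,st))*1.5,1))
E
```

```text
[0.55213725 0.15616167 0.23451446] [-0.61855653 -0.49621047 -0.03037746]
[447.5 337. ]
[311.1 339.9]
[451.7 154.6]
[294.8 159.2]
```

View pics/w9.png

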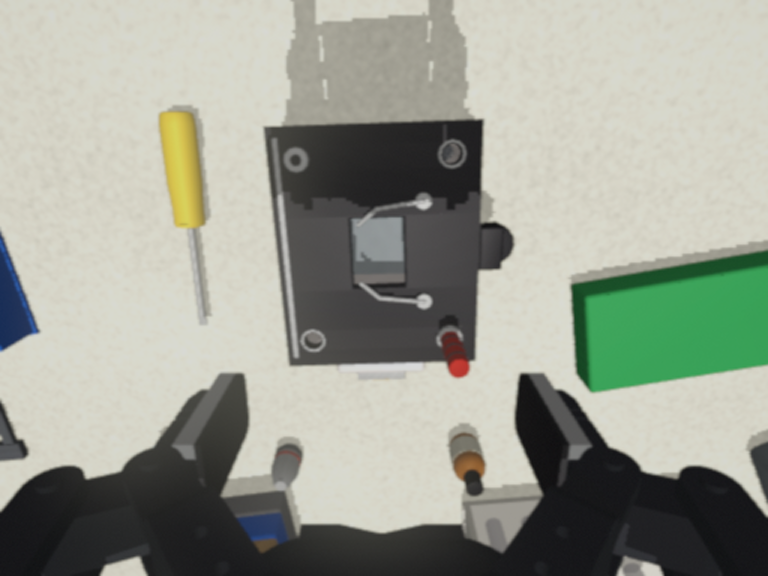

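The drift stands in the plate with its top at (458,367), and holes 1 (313,340) and 2 (452,153) now look concentric. Measuring swing, collar height and drift tilt next.

```bash
python3 - <<'E'
from h import *
d=np.load("w9.npz");st=dict(position=d["pos"],ee_rot=d["rot"])
q=snapshot("wrist");p=dict(q);p["frame"]=d["frame"];p["depth"]=d["depth"]
P=[]
for (u,v,z) in [(296,159,.0838),(313,340,.0778),(452,153,.0778)]:
    a=ring(p,u/1.5,v/1.5);P.append(onplane(p,a[0],a[1],z,st));print(np.round(a[:4],1),P[-1].round(4))
P=np.array(P)
M=np.array([[0,0],[.124,0],[0,.096]]);a=M-M.mean(0);b=P[:,:2]-P[:,:2].mean(0)
y=np.arctan2((a[:,0]*b[:,1]-a[:,1]*b[:,0]).sum(),(a*b).sum());o=P[:,:2].mean(0)-rot(y)@M.mean(0)
print("yaw",y,"o",o,((P[:,:2]-(M@rot(y).T+o))*1e3).round(2))
for k in [(.124,0),(0,.096),(.124,.096)]: print(k,(o+rot(y)@k).round(4))
W=cloud(p,st)
pl=W[(abs(W[...,0]-.58)<.01)&(abs(W[...,1]-.15)<.04)&(abs(W[...,2]-.078)<.01)];print("plate z",np.median(pl[:,2]))
top=onplane(p,458/1.5,367/1.5,.124,st);print("drift top at z .124",top.round(4))
A=W[(np.hypot(W[...,0]-.6135,W[...,1]-.2025)<.014)&(W[...,2]>.0795)]
for lo in np.arange(.079,.13,.005):
    k=(A[:,2]>=lo)&(A[:,2]<lo+.005)
    if k.sum()>3:print(round(lo,3),k.sum(),A[k,0].min().round(4),A[k,0].max().round(4),A[k,1].min().round(4),A[k,1].max().round(4),"ymid",((A[k,1].min()+A[k,1].max())/2).round(4))
print("max z",A[:,2].max(),np.percentile(A[:,2],90))
t=A[A[:,2]>A[:,2].max()-.003];print("top mean",t.mean(0),len(t))
f=p["frame"][:,:,::-1];ims=[]
for (u,v) in [(313,340),(452,153),(450,340)]:
    x,yy=int(u/1.5),int(v/1.5);ims.append(cv2.resize(f[yy-16:yy+16,x-16:x+16],None,fx=8,fy=8,interpolation=cv2.INTER_CUBIC))
cv2.imwrite("pics/holes2.png",np.hstack(ims))
E
```

```text
[196.7 106.   16.4  17.1] [0.4917 0.1036 0.0838]
[208.3 226.7  15.4  17.5] [0.6159 0.1071 0.0778]
[301.  102.   19.8  20.6] [0.4887 0.1992 0.0778]
yaw 0.030679799021169674 o [0.49174382 0.10336967] [[-0.08  0.2 ]
 [ 0.19 -0.08]
 [-0.11 -0.12]]
(0.124, 0) [0.6157 0.1072]
(0, 0.096) [0.4888 0.1993]
(0.124, 0.096) [0.6127 0.2031]
plate z 0.0774884669408519
drift top at z .124 [0.6117 0.2023 0.124 ]
0.079 77 0.6042 0.6191 0.195 0.2118 ymid 0.2034
0.084 24 0.6061 0.6134 0.1965 0.2087 ymid 0.2026
0.089 37 0.6061 0.6155 0.1961 0.21 ymid 0.203
0.094 33 0.6062 0.6134 0.1962 0.2091 ymid 0.2027
0.099 28 0.6059 0.6144 0.1963 0.21 ymid 0.2032
0.104 38 0.6057 0.6118 0.1962 0.2094 ymid 0.2028
0.109 33 0.6057 0.6149 0.1964 0.2088 ymid 0.2026
0.114 47 0.6055 0.6156 0.1965 0.21 ymid 0.2032
0.119 143 0.6059 0.6191 0.1967 0.2098 ymid 0.2032
0.124 32 0.6068 0.6181 0.1974 0.2083 ymid 0.2028
max z 0.12508430760476752 0.12371770832096657
top mean [0.6123889  0.20301987 0.12344199] 146
```

View pics/holes2.png

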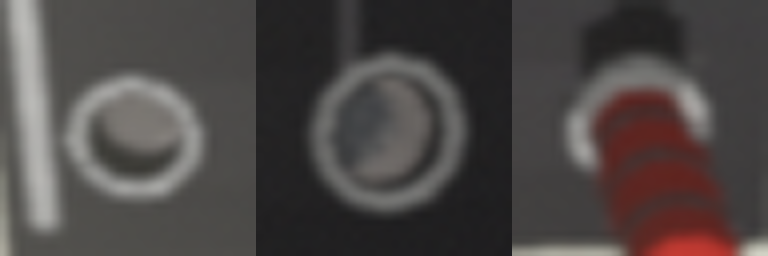

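The drift is home: its top is 46 mm above the plate, which matches the geometry, and the holes read concentric. Now the first screw, the middle of the block.

Request:
apply_moves(
  motion=[
    [60, 0.0009, -0.0339, 0, 0, 0, 0],
    [60, 0.0009, -0.0339, 0, 0, 0, 0],
    [60, 0.0009, -0.0339, -0.01, 0, 0, 0],
    [60, 0.0009, -0.0339, -0.02, 0, 0, 0],
    [60, 0.0009, -0.0339, -0.02, 0, 0, 0],
  ],
)

```text
time_s: 19.0
position: [0.5568, -0.0152, 0.1848]
ee_rot: [0.0, 0.706, -0.001, 0.708]
force: [0.7, -0.6, 0.3]
finger_gap: 0.6
```

Request:
apply_moves(
  motion=[
    [60, 0.0009, -0.0339, -0.02, 0, 0, 0],
    [60, 0.0009, -0.0339, -0.02, 0, 0, 0],
    [60, 0.0009, -0.0339, -0.02, 0, 0, 0],
    [60, 0.0009, -0.0339, -0.02, 0, 0, 0],
    [60, 0.001, -0.0339, -0.01, 0, 0, 0],
  ],
)

```text
time_s: 19.42
position: [0.5592, -0.1841, 0.0914]
ee_rot: [0.001, 0.708, 0.0, 0.706]
force: [0.7, 0.8, 0.8]
finger_gap: 0.604
```

Request:
apply_moves(
  motion=[
    [60, 0, 0, 0, 0, 0, 0],
    [60, 0, 0, 0, 0, 0, 0],
    [60, 0, 0, 0, 0, 0, 0],
    [60, 0, 0, 0, 0, 0, 0],
    [60, 0, 0, 0, 0, 0, 0],
  ],
)

```text
time_s: 19.83
position: [0.561, -0.1821, 0.095]
ee_rot: [-0.0, 0.707, -0.0, 0.707]
force: [-0.1, -0.4, -0.1]
finger_gap: 0.6
```

```bash
sleep 1; cat >> h.py <<'E'
def toolcloud(p):
    f,cx,cy=K(p);D=p["depth"];v,u=np.indices(D.shape)
    T=np.array(p["hand_eye"]);X=np.stack([(u-cx)/f*D,(v-cy)/f*D,D],-1)@T[:3,:3].T+T[:3,3];X[D==0]=np.nan
    return X
E
python3 - <<'E'
from h import *
for i in range(4): p=snapshot("wrist");
st=telemetry.read_state();print(st["position"],st["force"],st["finger_gap"])
p=snapshot("wrist");save(p,"w10")
W=cloud(p,st);X=toolcloud(p)
hsv=cv2.cvtColor(p["frame"],cv2.COLOR_RGB2HSV);br=(hsv[...,0]>10)&(hsv[...,0]<30)&(hsv[...,1]>90)
m=br&(abs(W[...,2]-.0637)<.0025)&(np.hypot(W[...,0]-.5615,W[...,1]+.1825)<.016)
A=X[m];print(m.sum(),"tool mid y",(A[:,1].min()+A[:,1].max())/2,"z",(A[:,2].min()+A[:,2].max())/2,np.ptp(A,axis=0));print("world",W[m].mean(0))
E
```

```text
[ 0.56074263 -0.18259619  0.09471843] [-0.73693929  0.52217999  0.58744621] 0.6068171210461117
708 tool mid y -0.00023842934470382892 z 0.0004720908116248729 [0.00414966 0.01780782 0.01909617]
world [ 0.56082074 -0.1827939   0.06361042]
```

View pics/w10.png

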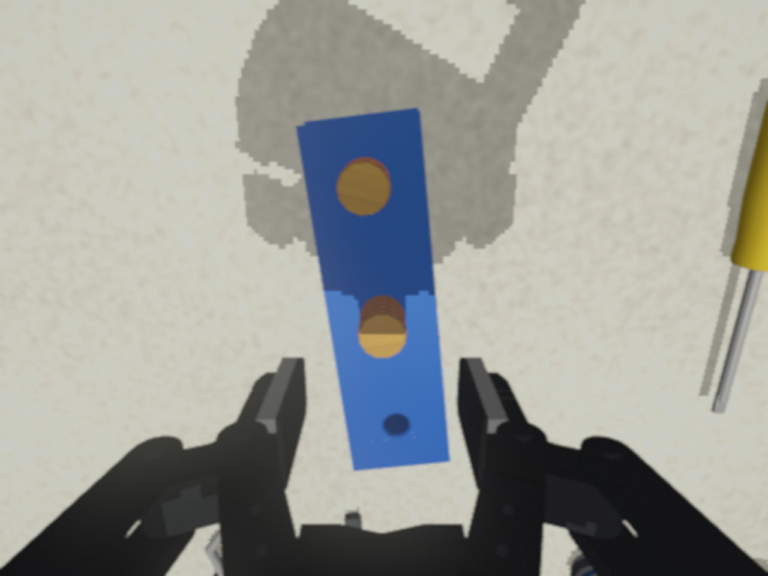

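The screw head is centred under the jaws at (382,335). Descend and grip.

Request:
apply_moves(
  motion=[
    [60, 0, 0, -0.012, 0, 0, 0],
    [60, 0, 0, -0.014, 0, 0, 0],
    [50, 0, 0, -0.012, 0, 0, 0],
    [45, 0, 0, -0.008, 0, 0, 0],
    [45, 0, 0, -0.005, 0, 0, 0],
  ],
)

```text
time_s: 20.5
position: [0.5591, -0.1825, 0.0406]
ee_rot: [0.001, 0.708, -0.0, 0.706]
force: [-0.4, -1.0, 0.5]
finger_gap: 0.451
```

Request:
apply_moves(
  motion=[
    [45, 0, 0, 0, 0, 0, 0],
    [45, 0, 0, 0, 0, 0, 0],
    [45, 0, 0, 0, 0, 0, 0],
    [45, 0, 0, 0, 0, 0, 0],
    [0, 0, 0, 0, 0, 0, 0],
  ],
)

```text
time_s: 20.92
position: [0.561, -0.1835, 0.044]
ee_rot: [0.0, 0.707, -0.001, 0.708]
force: [0.2, 0.3, -0.5]
finger_gap: 0.324
```

Request:
apply_moves(
  motion=[
    [0, 0, 0, 0, 0, 0, 0],
    [0, 0, 0, 0, 0, 0, 0],
    [0, 0, 0, 0, 0, 0, 0],
    [0, 0, 0, 0, 0, 0, 0],
    [0, 0, 0, 0, 0, 0, 0],
  ],
)

```text
time_s: 21.33
position: [0.5609, -0.1834, 0.0441]
ee_rot: [0.001, 0.707, -0.001, 0.707]
force: [-1.3, 1.2, 5.7]
finger_gap: 0.21
```

Request:
apply_moves(
  motion=[
    [0, 0, 0, 0.015, 0, 0, 0],
    [0, 0, 0, 0.025, 0, 0, 0],
    [0, 0, 0, 0.025, 0, 0, 0],
    [0, 0, 0, 0.015, 0, 0, 0],
    [0, 0.0048, 0.0304, 0.005, 0, 0, 0],
  ],
)

```text
time_s: 21.75
position: [0.567, -0.157, 0.1318]
ee_rot: [0.001, 0.705, -0.004, 0.709]
force: [0.5, -0.2, -0.3]
finger_gap: 0.209
```

Request:
apply_moves(
  motion=[
    [0, 0.007, 0.036, 0, 0, 0, 0],
    [0, 0.007, 0.036, 0, 0, 0, 0],
    [0, 0.007, 0.036, 0, 0, 0, 0],
    [0, 0.007, 0.036, 0, 0, 0, 0],
    [0, 0.007, 0.036, 0, 0, 0, 0],
  ],
)

```text
time_s: 22.17
position: [0.6, 0.0289, 0.1279]
ee_rot: [0.001, 0.707, -0.001, 0.707]
force: [1.0, -0.1, -0.9]
finger_gap: 0.21
```

Request:
apply_moves(
  motion=[
    [0, 0.007, 0.036, 0, 0, 0, 0],
    [0, 0.007, 0.034, 0, 0, 0, 0],
    [0, 0.001, 0.01, 0, 0, 0, 0],
    [0, 0, 0, 0, 0, 0, 0],
    [0, 0, 0, 0, 0, 0, 0],
  ],
)

```text
time_s: 22.58
position: [0.6149, 0.107, 0.1277]
ee_rot: [0.0, 0.707, -0.001, 0.707]
force: [-0.2, -1.5, 0.2]
finger_gap: 0.21
```

Request:
apply_moves(
  motion=[
    [0, 0, 0, 0, 0, 0, 0],
    [0, 0, 0, 0, 0, 0, 0],
    [0, 0, 0, 0, 0, 0, 0],
    [0, 0, 0, 0, 0, 0, 0],
    [0, 0, 0, 0, 0, 0, 0],
  ],
)

```text
time_s: 23.0
position: [0.6153, 0.1064, 0.1283]
ee_rot: [0.001, 0.707, -0.001, 0.707]
force: [0.4, 0.0, -1.1]
finger_gap: 0.208
```

```bash
sleep 1; cat > s.py <<'E'
from h import *
import sys
n=sys.argv[1]; hx,hy=float(sys.argv[2]),float(sys.argv[3])
for i in range(3): p=snapshot("wrist");
st=telemetry.read_state();print(st["position"],st["force"],st["finger_gap"],st["ee_rot"])
p=snapshot("wrist");save(p,n)
np.savez(n+".npz",frame=p["frame"],depth=p["depth"],pos=st["position"],rot=st["ee_rot"])
X=toolcloud(p)
m=(abs(X[...,1])<.009)&(abs(X[...,2])<.012)&(X[...,0]>.000)&(X[...,0]<.03);A=X[m]
for lo in np.arange(-.03,.03,.003):
    k=(A[:,0]>=lo)&(A[:,0]<lo+.003)
    if k.sum()>3: print(round(lo,3),k.sum(),"y",A[k,1].min().round(4),A[k,1].max().round(4),"mid",((A[k,1].min()+A[k,1].max())/2*1e3).round(2),"zmin",A[k,2].min().round(4))
u,v=proj(p,(hx,hy,.0778),st);print("hole proj",u*1.5,v*1.5)
try:
    a=ring(p,u,v,w=18);print("ring",np.round(a[:4],1),onplane(p,a[0],a[1],.0778,st).round(4))
except Exception as e: print(e)
E
python3 s.py w11 .6157 .1071
```

```text
[0.61531595 0.10690259 0.12833625] [-0.48940755  0.74466569 -0.9872138 ] 0.20802140732902644 [ 0.00082943  0.70708857 -0.0008407   0.707124  ]
-0.0 66 y -0.0087 0.0087 mid -0.03 zmin -0.0092
0.003 18 y -0.0067 0.0078 mid 0.55 zmin -0.0085
0.012 24 y -0.0033 0.0028 mid -0.25 zmin -0.0048
0.015 38 y -0.0051 0.0046 mid -0.24 zmin -0.0047
0.018 40 y -0.0051 0.0046 mid -0.25 zmin -0.005
0.021 38 y -0.0052 0.0047 mid -0.24 zmin -0.005
hole proj 382.65514596695243 316.10553632560084
ring [255.2 211.3  24.4  27.6] [0.6161 0.1072 0.0778]
```

View pics/w11.png

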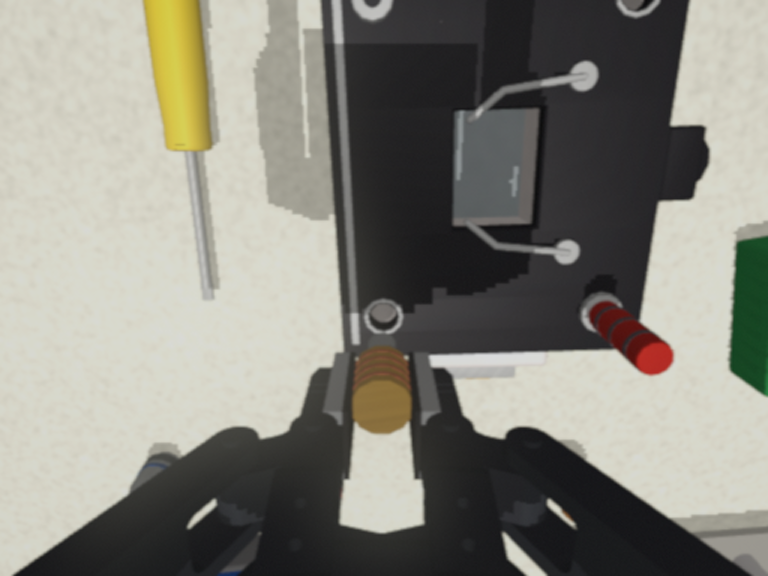

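The screw is over hole 1: ring at (383,316), shank within 0.3 mm of it. Lower gently.

Request:
apply_moves(
  motion=[
    [0, 0, 0, -0.006, 0, 0, 0],
    [0, 0, 0, -0.006, 0, 0, 0],
    [0, 0, 0, -0.005, 0, 0, 0],
    [0, 0, 0, -0.003, 0, 0, 0],
    [0, 0, 0, -0.002, 0, 0, 0],
  ],
)

```text
time_s: 23.62
position: [0.6147, 0.1072, 0.1052]
ee_rot: [0.001, 0.708, -0.001, 0.707]
force: [-0.5, -0.4, -0.6]
finger_gap: 0.207
```

Request:
apply_moves(
  motion=[
    [0, 0, 0, 0, 0, 0, 0],
    [0, 0, 0, -0.002, 0, 0, 0],
    [0, 0, 0, -0.002, 0, 0, 0],
    [0, 0, 0, -0.002, 0, 0, 0],
    [0, 0, 0, 0, 0, 0, 0],
  ],
)

```text
time_s: 24.03
position: [0.615, 0.1072, 0.0999]
ee_rot: [0.001, 0.707, -0.001, 0.707]
force: [-0.3, 0.0, 0.1]
finger_gap: 0.207
```

Request:
apply_moves(
  motion=[
    [0, 0, 0, -0.0015, 0, 0, 0],
    [0, 0, 0, -0.0015, 0, 0, 0],
    [0, 0, 0, -0.0015, 0, 0, 0],
    [0, 0, 0, -0.001, 0, 0, 0],
    [0, 0, 0, 0, 0, 0, 0],
  ],
)

```text
time_s: 24.45
position: [0.6151, 0.1072, 0.0945]
ee_rot: [0.001, 0.707, -0.001, 0.707]
force: [-0.2, -0.1, -0.5]
finger_gap: 0.207
```

Request:
apply_moves(
  motion=[
    [0, 0, 0, -0.0015, 0, 0, 0],
    [0, 0, 0, -0.0015, 0, 0, 0],
    [0, 0, 0, -0.001, 0, 0, 0],
    [0, 0, 0, 0, 0, 0, 0],
    [0, 0, 0, 0, 0, 0, 0],
  ],
)

```text
time_s: 24.87
position: [0.6152, 0.1072, 0.0907]
ee_rot: [0.001, 0.707, -0.001, 0.707]
force: [0.1, 0.1, -1.2]
finger_gap: 0.207
```

Request:
apply_moves(
  motion=[
    [0, 0, 0, -0.002, 0, 0, 0],
    [0, 0, 0, -0.002, 0, 0, 0],
    [0, 0, 0, -0.0015, 0, 0, 0],
    [0, 0, 0, 0, 0, 0, 0],
    [0, 0, 0, 0, 0, 0, 0],
  ],
)

```text
time_s: 25.28
position: [0.6152, 0.1072, 0.0851]
ee_rot: [0.001, 0.707, -0.001, 0.707]
force: [0.3, 0.2, -1.4]
finger_gap: 0.208
```

Request:
apply_moves(
  motion=[
    [0, 0, 0, -0.001, 0, 0, 0],
    [0, 0, 0, -0.001, 0, 0, 0],
    [0, 0, 0, -0.0005, 0, 0, 0],
    [0, 0, 0, 0, 0, 0, 0],
    [0, 0, 0, 0, 0, 0, 0],
  ],
)

```text
time_s: 25.7
position: [0.6153, 0.1072, 0.0828]
ee_rot: [0.001, 0.707, -0.001, 0.707]
force: [-0.3, -0.7, 0.2]
finger_gap: 0.209
```

Request:
apply_moves(
  motion=[
    [25, 0, 0, 0, 0, 0, 0],
    [45, 0, 0, 0, 0, 0, 0],
    [45, 0, 0, 0, 0, 0, 0],
    [45, 0, 0, 0.005, 0, 0, 0],
    [45, 0, 0, 0.015, 0, 0, 0],
  ],
)

```text
time_s: 26.12
position: [0.6135, 0.1072, 0.1009]
ee_rot: [0.001, 0.709, -0.001, 0.705]
force: [0.3, -0.3, -0.4]
finger_gap: 0.449
```

Request:
apply_moves(
  motion=[
    [45, 0, 0, 0.025, 0, 0, 0],
    [45, 0, 0, 0.03, 0, 0, 0],
    [45, -0.01, -0.026, 0, 0, 0, 0],
    [60, -0.0115, -0.03, 0, 0, 0, 0],
    [60, -0.0115, -0.03, 0, 0, 0, 0],
  ],
)

```text
time_s: 26.53
position: [0.5824, 0.0206, 0.1592]
ee_rot: [-0.0, 0.706, -0.0, 0.708]
force: [0.1, -0.1, -0.3]
finger_gap: 0.602
```

Request:
apply_moves(
  motion=[
    [60, -0.0115, -0.03, 0, 0, 0, 0],
    [60, -0.0115, -0.03, 0, 0, 0, 0],
    [60, -0.0115, -0.03, -0.01, 0, 0, 0],
    [60, -0.0115, -0.03, -0.01, 0, 0, 0],
    [60, -0.0115, -0.03, -0.015, 0, 0, 0],
  ],
)

```text
time_s: 26.95
position: [0.5251, -0.1306, 0.1243]
ee_rot: [0.0, 0.706, -0.001, 0.708]
force: [-0.5, -0.2, -0.1]
finger_gap: 0.597
```

Request:
apply_moves(
  motion=[
    [60, -0.0115, -0.03, -0.015, 0, 0, 0],
    [60, -0.0109, -0.0292, -0.013, 0, 0, 0],
    [60, 0, 0, 0, 0, 0, 0],
    [60, 0, 0, 0, 0, 0, 0],
    [60, 0, 0, 0, 0, 0, 0],
  ],
)

```text
time_s: 27.37
position: [0.5028, -0.1881, 0.0954]
ee_rot: [0.001, 0.707, -0.001, 0.707]
force: [0.2, -0.9, -0.2]
finger_gap: 0.597
```

```bash
sleep 1; python3 - <<'E'
from h import *
for i in range(6): p=snapshot("wrist");
st=telemetry.read_state();print(st["position"],st["force"],st["finger_gap"])
p=snapshot("wrist");save(p,"w12")
W=cloud(p,st);X=toolcloud(p)
hsv=cv2.cvtColor(p["frame"],cv2.COLOR_RGB2HSV);br=(hsv[...,0]>10)&(hsv[...,0]<30)&(hsv[...,1]>90)
m=br&(abs(W[...,2]-.0637)<.0025)&(np.hypot(W[...,0]-.5015,W[...,1]+.189)<.016)
A=X[m];print(m.sum(),"tool mid y",(A[:,1].min()+A[:,1].max())/2,"z",(A[:,2].min()+A[:,2].max())/2,np.ptp(A,axis=0));print("world",W[m].mean(0))
q=snapshot("scene");a=q["frame"][120:210,230:330,::-1];cv2.imwrite("pics/sc1.png",cv2.resize(a,None,fx=6,fy=6,interpolation=cv2.INTER_CUBIC))
E
```

```text
[ 0.50290047 -0.18738988  0.09525152] [-0.28355777  0.10434244  0.54022457] 0.6017074252727833
708 tool mid y -0.00205984434723306 z -0.0013037446677894166 [0.00424859 0.01783302 0.01903678]
world [ 0.50123383 -0.18970319  0.06357722]
```

View pics/w12.png

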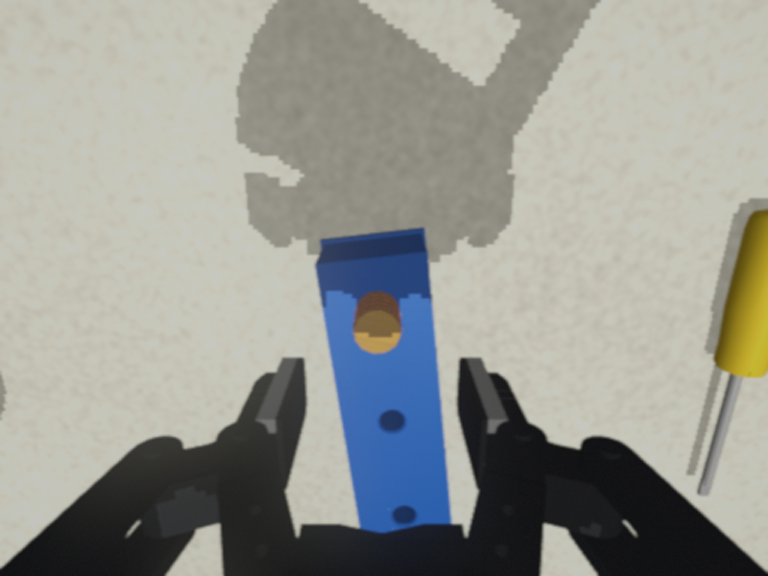

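View pics/sc1.png

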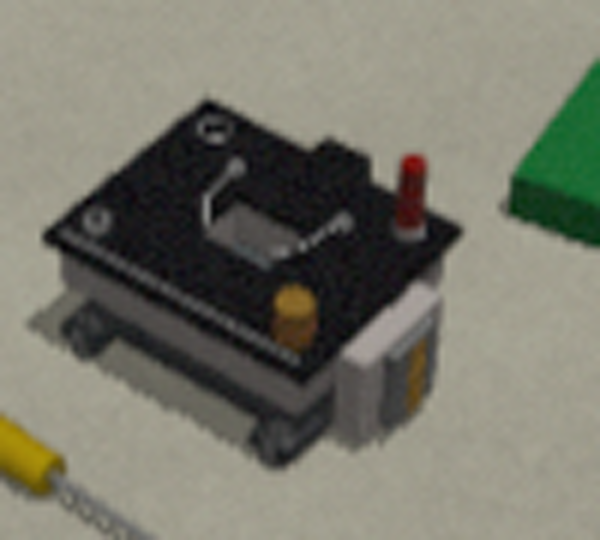

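Screw 1 is seated (orange head at 295,315 in the scene crop). The second head is at (377,330), about 2 mm off to -y, so I'll correct, descend and grip.

Request:
apply_moves(
  motion=[
    [60, -0.0014, -0.0021, -0.012, 0, 0, 0],
    [60, 0, 0, -0.014, 0, 0, 0],
    [50, 0, 0, -0.012, 0, 0, 0],
    [45, 0, 0, -0.008, 0, 0, 0],
    [45, 0, 0, -0.0052, 0, 0, 0],
  ],
)

```text
time_s: 28.18
position: [0.5, -0.1896, 0.0417]
ee_rot: [0.001, 0.708, -0.0, 0.706]
force: [0.4, -0.5, -0.1]
finger_gap: 0.447
```

Request:
apply_moves(
  motion=[
    [45, 0, 0, 0, 0, 0, 0],
    [45, 0, 0, 0, 0, 0, 0],
    [45, 0, 0, 0, 0, 0, 0],
    [45, 0, 0, 0, 0, 0, 0],
    [0, 0, 0, 0, 0, 0, 0],
  ],
)

```text
time_s: 28.6
position: [0.5014, -0.1904, 0.0443]
ee_rot: [0.0, 0.707, -0.001, 0.707]
force: [0.4, 1.0, 0.1]
finger_gap: 0.324
```

Request:
apply_moves(
  motion=[
    [0, 0, 0, 0, 0, 0, 0],
    [0, 0, 0, 0, 0, 0, 0],
    [0, 0, 0, 0, 0, 0, 0],
    [0, 0, 0, 0, 0, 0, 0],
    [0, 0, 0, 0, 0, 0, 0],
  ],
)

```text
time_s: 29.02
position: [0.5014, -0.1904, 0.0444]
ee_rot: [0.001, 0.707, -0.001, 0.707]
force: [-1.6, 1.2, 5.8]
finger_gap: 0.212
```

Request:
apply_moves(
  motion=[
    [0, 0, 0, 0.015, 0, 0, 0],
    [0, 0, 0, 0.025, 0, 0, 0],
    [0, 0, 0, 0.025, 0, 0, 0],
    [0, 0, 0, 0.02, 0, 0, 0],
    [0, -0.0012, 0.0296, 0.005, 0, 0, 0],
  ],
)

```text
time_s: 29.43
position: [0.5025, -0.1647, 0.138]
ee_rot: [0.0, 0.704, -0.004, 0.71]
force: [1.0, 0.4, 0.1]
finger_gap: 0.207
```

Request:
apply_moves(
  motion=[
    [0, -0.0012, 0.038, 0, 0, 0, 0],
    [0, -0.0012, 0.038, 0, 0, 0, 0],
    [0, -0.0012, 0.038, 0, 0, 0, 0],
    [0, -0.0012, 0.038, 0, 0, 0, 0],
    [0, -0.0012, 0.038, 0, 0, 0, 0],
  ],
)

```text
time_s: 29.85
position: [0.4932, 0.0312, 0.1334]
ee_rot: [0.001, 0.707, -0.001, 0.707]
force: [0.4, 0.9, -1.2]
finger_gap: 0.206
```

Request:
apply_moves(
  motion=[
    [0, -0.0012, 0.038, 0, 0, 0, 0],
    [0, -0.0012, 0.038, 0, 0, 0, 0],
    [0, -0.0012, 0.038, 0, 0, 0, 0],
    [0, -0.0012, 0.038, 0, 0, 0, 0],
    [0, -0.0004, 0.018, 0, 0, 0, 0],
  ],
)

```text
time_s: 30.27
position: [0.4877, 0.2029, 0.1333]
ee_rot: [-0.0, 0.707, 0.001, 0.707]
force: [0.4, -0.6, -1.2]
finger_gap: 0.212
```

Request:
apply_moves(
  motion=[
    [0, 0, 0, 0, 0, 0, 0],
    [0, 0, 0, 0, 0, 0, 0],
    [0, 0, 0, 0, 0, 0, 0],
    [0, 0, 0, 0, 0, 0, 0],
    [0, 0, 0, 0, 0, 0, 0],
  ],
)

```text
time_s: 30.68
position: [0.4888, 0.1983, 0.1335]
ee_rot: [0.001, 0.707, -0.001, 0.707]
force: [0.2, -0.1, -1.0]
finger_gap: 0.211
```

Request:
apply_moves(
  motion=[
    [0, 0, 0, 0, 0, 0, 0],
    [0, 0, 0, 0, 0, 0, 0],
    [0, 0, 0, 0, 0, 0, 0],
    [0, 0, 0, 0, 0, 0, 0],
    [0, 0, 0, 0, 0, 0, 0],
  ],
)

```text
time_s: 31.1
position: [0.4886, 0.1994, 0.1336]
ee_rot: [0.001, 0.707, -0.001, 0.707]
force: [1.1, -0.9, -0.1]
finger_gap: 0.207
```

```bash
sleep 1; python3 s.py w13 .4889 .1993
```

```text
[0.48858357 0.19947489 0.13359678] [0.66133206 0.02351761 0.59847867] 0.20923144305493457 [ 7.01953968e-04  7.07108277e-01 -6.98312330e-04  7.07104592e-01]
-0.0 63 y -0.0087 0.0083 mid -0.17 zmin -0.0095
0.003 27 y -0.0089 0.0062 mid -1.35 zmin -0.009
0.012 22 y -0.0039 0.0039 mid 0.04 zmin -0.0047
0.015 35 y -0.005 0.0046 mid -0.23 zmin -0.0049
0.018 38 y -0.0057 0.0046 mid -0.52 zmin -0.0048
0.021 41 y -0.0052 0.0047 mid -0.22 zmin -0.0049
hole proj 381.80486524041874 311.4654323844003
ring [254.6 207.9  23.9  27. ] [0.4891 0.1993 0.0778]
```

View pics/w13.png

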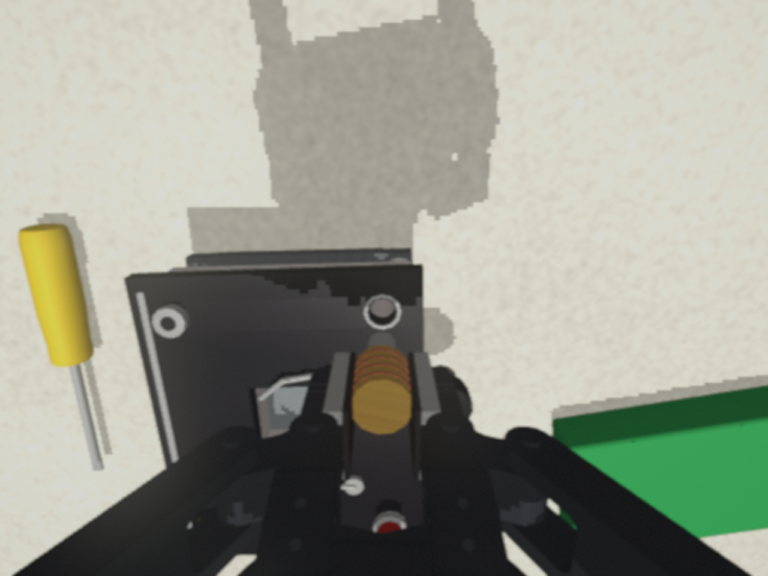

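Aligned over hole 2 (ring at 382,311; shank within 0.3 mm). Lower.

Request:
apply_moves(
  motion=[
    [0, 0, 0, -0.008, 0, 0, 0],
    [0, 0, 0, -0.009, 0, 0, 0],
    [0, 0, 0, -0.007, 0, 0, 0],
    [0, 0, 0, -0.004, 0, 0, 0],
    [0, 0, 0, 0, 0, 0, 0],
  ],
)

```text
time_s: 31.72
position: [0.4874, 0.1992, 0.1037]
ee_rot: [0.001, 0.708, -0.001, 0.706]
force: [-0.4, 0.6, -0.8]
finger_gap: 0.204
```

Request:
apply_moves(
  motion=[
    [0, 0, 0, 0, 0, 0, 0],
    [0, 0, 0, -0.002, 0, 0, 0],
    [0, 0, 0, -0.002, 0, 0, 0],
    [0, 0, 0, -0.002, 0, 0, 0],
    [0, 0, 0, 0, 0, 0, 0],
  ],
)

```text
time_s: 32.13
position: [0.4884, 0.1994, 0.0993]
ee_rot: [0.001, 0.707, -0.001, 0.707]
force: [0.4, -0.2, -0.0]
finger_gap: 0.204
```

Request:
apply_moves(
  motion=[
    [0, 0, 0, -0.001, 0, 0, 0],
    [0, 0, 0, -0.001, 0, 0, 0],
    [0, 0, 0, -0.0005, 0, 0, 0],
    [0, 0, 0, 0, 0, 0, 0],
    [0, 0, 0, 0, 0, 0, 0],
  ],
)

```text
time_s: 32.55
position: [0.4886, 0.1995, 0.0971]
ee_rot: [0.001, 0.707, -0.001, 0.707]
force: [0.9, 1.0, -0.4]
finger_gap: 0.204
```

Request:
apply_moves(
  motion=[
    [0, 0, 0, -0.0015, 0, 0, 0],
    [0, 0, 0, -0.0015, 0, 0, 0],
    [0, 0, 0, -0.0015, 0, 0, 0],
    [0, 0, 0, -0.001, 0, 0, 0],
    [0, 0, 0, 0, 0, 0, 0],
  ],
)

```text
time_s: 32.97
position: [0.4884, 0.1994, 0.0912]
ee_rot: [0.001, 0.707, -0.001, 0.707]
force: [0.3, 0.0, 0.2]
finger_gap: 0.208
```

Request:
apply_moves(
  motion=[
    [0, 0, 0, -0.0015, 0, 0, 0],
    [0, 0, 0, -0.0015, 0, 0, 0],
    [0, 0, 0, -0.0005, 0, 0, 0],
    [0, 0, 0, 0, 0, 0, 0],
    [0, 0, 0, 0, 0, 0, 0],
  ],
)

```text
time_s: 33.38
position: [0.4886, 0.1995, 0.0881]
ee_rot: [0.001, 0.707, -0.001, 0.707]
force: [-0.1, 0.1, -1.4]
finger_gap: 0.204
```

Request:
apply_moves(
  motion=[
    [0, 0, 0, -0.0015, 0, 0, 0],
    [0, 0, 0, -0.0015, 0, 0, 0],
    [0, 0, 0, -0.001, 0, 0, 0],
    [0, 0, 0, -0.001, 0, 0, 0],
    [0, 0, 0, 0, 0, 0, 0],
  ],
)

```text
time_s: 33.8
position: [0.4884, 0.1994, 0.0828]
ee_rot: [0.001, 0.707, -0.001, 0.707]
force: [0.6, -1.0, -0.4]
finger_gap: 0.21
```

Request:
apply_moves(
  motion=[
    [25, 0, 0, 0, 0, 0, 0],
    [45, 0, 0, 0, 0, 0, 0],
    [45, 0, 0, 0, 0, 0, 0],
    [45, 0, 0, 0.005, 0, 0, 0],
    [45, 0, 0, 0.015, 0, 0, 0],
  ],
)

```text
time_s: 34.22
position: [0.4869, 0.1991, 0.1015]
ee_rot: [0.0, 0.709, -0.001, 0.706]
force: [0.4, 0.8, -0.3]
finger_gap: 0.449
```

Request:
apply_moves(
  motion=[
    [45, 0, 0, 0.025, 0, 0, 0],
    [45, 0, 0, 0.035, 0, 0, 0],
    [45, 0, 0, 0.035, 0, 0, 0],
    [45, 0, 0, 0.035, 0, 0, 0],
    [45, 0, 0, 0.02, 0, 0, 0],
  ],
)

```text
time_s: 34.63
position: [0.49, 0.1998, 0.2583]
ee_rot: [0.001, 0.705, -0.0, 0.709]
force: [-0.2, 0.7, 0.1]
finger_gap: 0.452
```

Request:
apply_moves(
  motion=[
    [100, 0.02, -0.015, 0, 0, 0, 0],
    [100, 0.02, -0.015, 0, 0, 0, 0],
    [100, 0.02, -0.015, 0, 0, 0, 0],
    [100, 0, 0, 0, 0, 0, 0],
    [100, 0, 0, 0, 0, 0, 0],
  ],
)

```text
time_s: 35.05
position: [0.549, 0.1539, 0.2533]
ee_rot: [0.001, 0.707, -0.001, 0.707]
force: [-0.4, 0.0, -0.3]
finger_gap: 1.0
```

```bash
sleep 1; python3 - <<'E'
from h import *
for i in range(6): p=snapshot("wrist")
st=telemetry.read_state();print(st["position"],st["force"])
p=snapshot("wrist");save(p,"w14")
W=cloud(p,st)
pl=W[(abs(W[...,0]-.58)<.01)&(abs(W[...,1]-.15)<.04)&(abs(W[...,2]-.078)<.006)];z0=np.median(pl[:,2]);print("plate",z0)
for n,x,y,h in [("drift",.6127,.203,.046),("s b1",.6157,.107,.024),("s b2",.489,.1993,.024)]:
    A=W[(np.hypot(W[...,0]-x,W[...,1]-y)<.013)&(W[...,2]>z0+h-.006)]
    print(n,len(A),"top height mm",(np.median(A[A[:,2]>A[:,2].max()-.004][:,2])-z0)*1e3,"expect",h*1e3,A.mean(0).round(4))
q=snapshot("scene");save(q,"sc2")
a=q["frame"][120:210,230:330,::-1];cv2.imwrite("pics/sc2c.png",cv2.resize(a,None,fx=6,fy=6,interpolation=cv2.INTER_CUBIC))
E
```

```text
[0.54803968 0.15503669 0.25322645] [ 0.42921095  0.33676147 -0.13191133]
plate 0.07762028236639523
drift 172 top height mm 45.91633742185497 expect 46.0 [0.6114 0.2031 0.1228]
s b1 288 top height mm 23.789907959988422 expect 24.0 [0.6149 0.1075 0.101 ]
s b2 393 top height mm 23.906033622915935 expect 24.0 [0.4892 0.1988 0.1012]
```

View pics/w14.png

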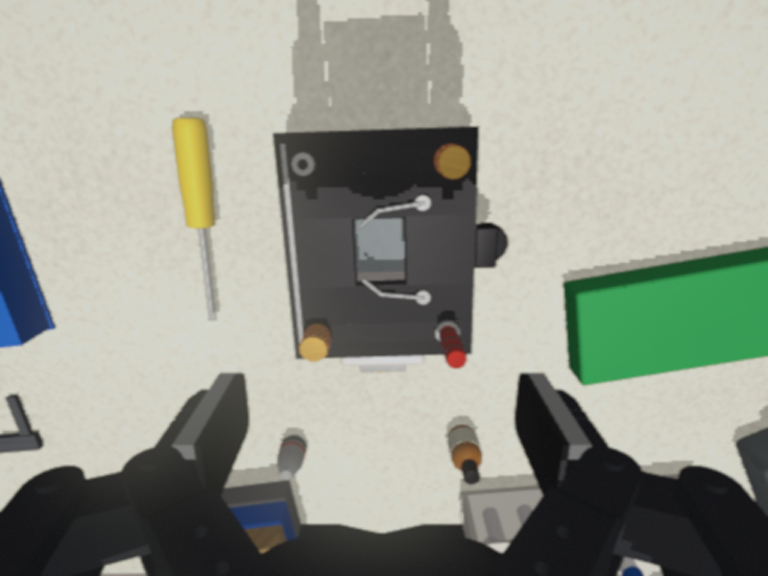

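View pics/sc2c.png

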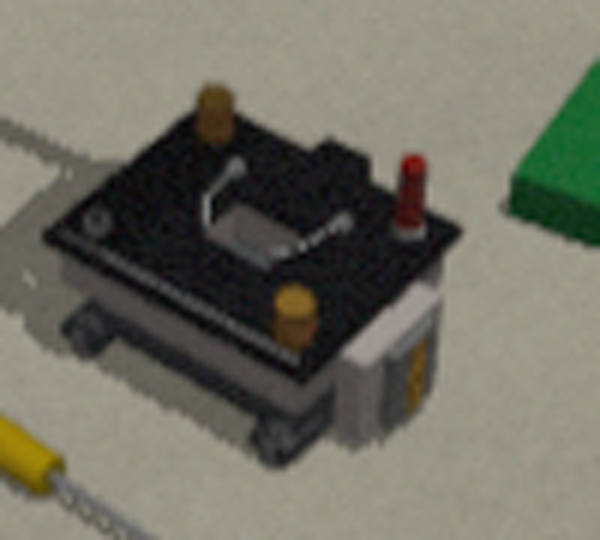

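All three are down: the heads stand 23.8 and 23.9 mm above the plate (24 expected) and the drift 45.9 mm (46 expected). The arm is clear, so I'm handing in.

```bash
python3 -c "
from rig import r
print(r.sign_off())"
```

```text
the job is handed in; nothing more can be done
None
```

The drift is pressed home at the corner diagonally opposite the fitted screw and left in. Both brass screws are in the other two holes with their heads down on the plate. I handed it in at about 35 s of the 72 s allowed.

- **Seating:** in the last depth check the drift's top stood 45.9 mm above the plate (46 mm if fully home). The screw heads stood 23.8 and 23.9 mm above it (24 mm if seated).
- **Drift force:** I pushed at about 13–15 N down to swing the plate. It rose to 25 N, with about 16 N sideways, when I pressed to confirm the collar had stopped. The collar's own contact with the plate was hidden in the close-up, so "home" rests on that stop and the height.
- **Screws:** both went in with readings of only about 1 N, so nothing was forced.
- **Swing, which disagreed slightly:** the camera showed the plate turning about 0.021 rad, while the stated start was 0.026–0.034. That gap is only partly covered by the drift's play in its hole plus my measuring error. The holes looked concentric, but I did not measure the final swing more closely.
- **Other things:** the screwdriver, objectives, bottle and slide box looked undisturbed in the last wrist picture. I did not look closely at the dish or the slide holder again.

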